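# Change over the sample cylinders in the leak-test rack

### The arm

A 6-joint arm with a two-finger parallel gripper is mounted at the origin on the work surface. World frame = base frame: x ahead of the robot, y to its left, z up, the work surface at z = 0. Lengths are in m, angles in degrees, forces in N, time in s.
With the tool pointing down it reaches from about 0.275 to 0.75 m from the base axis. Payload 10.2 kg.
Tool frame: the origin (TCP) lies between the finger pads; the fingertips stand 8 mm ahead of it and the grasp point (between the pads) lies 11 mm behind it; z points along the fingers, y is the direction in which the jaws open and shut (so a half turn about z gives the same grasp; the last joint's range is limited). The gripper opens to 85 mm and grips with 20 to 120 N. Pads are 22 mm wide; open, the fingers measure 114 mm over their backs; the gripper's body (76 mm by 85 mm) begins 54 mm behind the grasp point. The pads swing forward as they close: fully open they stand 13 mm farther back than shut.
Start: joints at [-78.174, 17.928, 85.812, -0, 76.261, -12.8], TCP at [0.219, -0.477, 0.239] pointing down, gripper open.
Joint ranges: [-168.41, 168.41], [-55.51, 124.54], [10.69, 146.95], [-70.63, 250.63], [1, 178], [-165.06, 165.06]. Speed limits (degrees/s): [136.94, 136.94, 172.46, 180, 180, 180].

### API

Orientations are given as [roll, pitch, yaw] about the fixed x, y, z axes, in that order (R = Rz(yaw) Ry(pitch) Rx(roll)).
In Python, from cell import ctrl gives the robot as it stands.
- The arm moves only by the tool servo_tool, never from a script. Its argument "moves" is one flat list of numbers, 4 for each row, row after row: the shift along the tool's x, y, z in units of 25 mm (1.0 is 25 mm), then the turn about the tool's z in units of 5 degrees (1.0 is 5 degrees). In form: [dx, dy, dz, roll, dx, dy, dz, roll, ...]. A call has 1 to 5 rows; each row shifts and turns the pose as measured when the row begins, along the tool's axes as they then stand; what a row does not reach is not made up. A row lasts 1/12 s, in which the tool goes at most 41.7 mm and 7.16 degrees, less where a joint would pass 70% of its speed; a pose out of reach is approached as far as the arm can. A call is refused whole if a number of a shift passes 1 or a number of a turn 1, either way. A call with a gripper value outside its range is refused whole. "fingers" is the finger opening in mm, from 0 to 85.4, set as the call begins (left out, the last holds). The fingers move at their own pace and stop on an object; the grip force is fixed at half the most. Time passes only in rows, so rows that do not move let the fingers close. It gives the time, the measured TCP pose, the force and the opening at its end, in the units of the state.
- ctrl.sense(): the state, without advancing time (a new reading comes with each control period).
- ctrl.get_image(name): name is "side" or "top" or "wrist"; returns the picture (480x640x3 uint8, red, green, blue); there is no depth.
- ctrl.calibration(name): a dict with "vfov" (degrees; the focal length in pixels is half the picture's height over the tangent of half this angle, whatever the lens; pixels are square), "cx", "cy" (the principal point, pixels), "R" (3x3) and "t" (3): a world point X has camera coordinates R X + t; the wrist camera has in their place "tool_from_camera" (4x4, takes a point from camera to tool coordinates, whose origin is the TCP and whose axes are the flange's). Camera axes: x right, y down, z forward; pixel columns grow to the right and rows downward; lengths in m; the calibration is good to about 2 mm. A picture is of the moment at which its call begins: read the wrist's pose just before it. calibration takes no time and is no camera call.
- ctrl.finish_job(): hands the job in, once; it reports no verdict.
The state is a dict: "clock": time; "q": joint angles; "dq": joint speeds; "joint_efforts": joint torques, N m; "position": TCP position; "orientation": TCP orientation; "contact_force": force on the tool from outside, world axes, zero at the start; "torque": the same for the moment, N m; "finger_gap": opening from 0.0 (shut) to 1.0 (fully open).
Only numpy, scipy, OpenCV 4.12 (cv2) and the standard library are available. Lean on these libraries where they do the work, as an engineer would, in place of code of your own. Each camera call takes 0.05 s, during which the arm holds its last target. There are 200 camera calls.

### The job

Change over the sample cylinders in the leak-test rack: slide the safety catch right off the tip of the clamp bar, lift the sprung bar and turn it aside by about a quarter turn, put every tested cylinder that is in the rack flat into the grey tray, and lay every new cylinder from the bench in a saddle of its own with its valve block towards the robot. Once they are all in, turn the bar back straight across, lower it onto the new cylinders, and slide the catch fully home over its tip again. Do not disturb the jar, the wrench or the crucible.

Things in the scene. Friction and masses are not known exactly. Their poses are not given: they have to be found in the camera images.
- rack: leak-test rack, fixed: grey base 130 (x) x 395 (y) x 15 mm, origin below the middle saddle; x points from the robot's side to the far side, y left. Three saddles 70 mm apart along y, each two black 90-degree Vs 12 mm thick at x = -34 and 34 mm (56 mm free between). Clamp bar's post at the left end (y = 155 mm), safety catch on an 82 mm high housing at the right end (y -147 to -197 mm)
- saddle1 (a point): right-hand (rack y = -70 mm) saddle: where a seated cylinder's mid-barrel lies, 50 mm above the bench; axes as the rack's. A seated cylinder lies along x, top 67 mm above the bench. The V centres a barrel lowered up to 15 mm off sideways; lengthwise keep within 8 mm or the valve block rides on the V
- saddle2 (a point): middle (rack y = 0) saddle: where a seated cylinder's mid-barrel lies, 50 mm above the bench; axes as the rack's. A seated cylinder lies along x, top 67 mm above the bench. The V centres a barrel lowered up to 15 mm off sideways; lengthwise keep within 8 mm or the valve block rides on the V
- saddle3 (a point): left-hand (rack y = +70 mm) saddle: where a seated cylinder's mid-barrel lies, 50 mm above the bench; axes as the rack's. A seated cylinder lies along x, top 67 mm above the bench. The V centres a barrel lowered up to 15 mm off sideways; lengthwise keep within 8 mm or the valve block rides on the V
- bar_lift (a joint): height of the clamp bar on its post, m, -0.012 to 0.05; 0 = resting on seated cylinders (below 0 with none under it). A spring presses it down with 7 N (at 0) to 11 N (at 0.05), weight included; let go, it comes down by itself. With the catch home it cannot rise
- bar_turn (a joint): turn of the clamp bar about its post, rad, 0 (straight across the saddles; end stop) to 1.75, growing anticlockwise from above: it swings to the far side. A steel stop block at its short tail behind the post keeps it from turning unless raised by 18 mm or more. Light friction keeps it where it is left
- pivot (a point): on the axis of the bar's upright steel post (16 mm diameter, top 165 mm above the bench), 74 mm above the bench: the bar turns about this axis
- bar_knob (a point): middle of the bar's black upright round knob (22 mm diameter, standing 42 mm above the bar), 105 mm from the post's axis, 24 mm above the bar's top; 105 mm above the bench at bar_lift 0. The aluminium bar is 18 mm wide, 14 mm thick, reaches 285 mm from the axis, underside 67 mm above the bench at 0
- catch (a joint): safety catch in m: 0 = fully home, its steel tongue over the bar's tip so that the bar cannot rise; 0.03 = fully slid off, to the right (rack -y). Slides with 2 N of friction and stays where it is left
- catch_tab (a point): grip point of the catch: upright black fin, 30 mm along rack x, 12 mm thick along rack y, from 91.5 to 129.5 mm above the bench; the point is in its middle, 113.5 mm above the bench. It moves with the catch
- tray: grey plastic tray for tested cylinders, fixed, 180 (x) x 210 (y) mm outside, walls 5 mm thick and 28 mm high, floor 5 mm thick; origin under its centre. Holds two cylinders side by side, each lying along tray x
- new1: sample cylinder: steel barrel 34 mm diameter, 100 mm long, on one end a 30 mm long 34 mm square brass valve block, then a 12 mm stub; 0.25 kg; the block stops it rolling. Origin mid-barrel on the axis; own x runs away from the block (block at x -50 to -80 mm). New: starts on the bench right of the rack, valve roughly towards the robot. Two or three are present
- new1_valve (a point): middle of new1's valve block
- new2: sample cylinder: steel barrel 34 mm diameter, 100 mm long, on one end a 30 mm long 34 mm square brass valve block, then a 12 mm stub; 0.25 kg; the block stops it rolling. Origin mid-barrel on the axis; own x runs away from the block (block at x -50 to -80 mm). New: starts on the bench right of the rack, valve roughly towards the robot. Two or three are present
- new2_valve (a point): middle of new2's valve block
- new3: sample cylinder: steel barrel 34 mm diameter, 100 mm long, on one end a 30 mm long 34 mm square brass valve block, then a 12 mm stub; 0.25 kg; the block stops it rolling. Origin mid-barrel on the axis; own x runs away from the block (block at x -50 to -80 mm). New: starts on the bench right of the rack, valve roughly towards the robot. Two or three are present
- new3_valve (a point): middle of new3's valve block
- tested1: sample cylinder: steel barrel 34 mm diameter, 100 mm long, on one end a 30 mm long 34 mm square brass valve block, then a 12 mm stub; 0.25 kg; the block stops it rolling. Origin mid-barrel on the axis; own x runs away from the block (block at x -50 to -80 mm). Tested (looks like the new ones): starts seated in the rack. One or two are present
- tested2: sample cylinder: steel barrel 34 mm diameter, 100 mm long, on one end a 30 mm long 34 mm square brass valve block, then a 12 mm stub; 0.25 kg; the block stops it rolling. Origin mid-barrel on the axis; own x runs away from the block (block at x -50 to -80 mm). Tested (looks like the new ones): starts seated in the rack. One or two are present
- tested3: sample cylinder: steel barrel 34 mm diameter, 100 mm long, on one end a 30 mm long 34 mm square brass valve block, then a 12 mm stub; 0.25 kg; the block stops it rolling. Origin mid-barrel on the axis; own x runs away from the block (block at x -50 to -80 mm). Tested (looks like the new ones): starts seated in the rack. One or two are present
- jar: amber glass jar, 56 mm diameter, 75 mm high, a bystander; origin under its centre
- wrench: steel wrench 160 mm long lying on the bench, a bystander; origin on its underside
- crucible: white ceramic cup, 50 mm diameter, 45 mm high, a bystander; origin under its centre
There are look-alikes about, which are no part of the job. Leave any purple or turquoise look-alike of the new1 alone.

How it is judged (in metres and radians):
On the way, in this order (a step that is already met when the one before it is completed fails the run):
1. catch slid off while the bar is still down (value of joint catch above 0.022 m and value of joint bar_lift below 0.005 m), for 0.1 s.
2. bar lifted (value of joint bar_lift above 0.018 m), for 0.1 s.
3. bar turned well aside (value of joint bar_turn above 1.1 rad), for 0.2 s.
4. with the bar aside, tested cylinders in the tray and new ones in the saddles (value of joint bar_turn above 0.9 rad and (distance between new1 and saddle1 below 0.012 m or distance between new1 and saddle2 below 0.012 m or distance between new1 and saddle3 below 0.012 m) and angle between the x axis of each of new1, new2, new3 and the x axis of rack, either way round below 0.12 rad and x of each of new1_valve, new2_valve, new3_valve in the frame of rack below -0.04 m and (distance between new2 and saddle1 below 0.012 m or distance between new2 and saddle2 below 0.012 m or distance between new2 and saddle3 below 0.012 m) and (distance between new3 and saddle1 below 0.012 m or distance between new3 and saddle2 below 0.012 m or distance between new3 and saddle3 below 0.012 m) and x of tested1 in the frame of tray between -0.065 and 0.065 m and y of tested1 in the frame of tray between -0.085 and 0.085 m and z of each of tested1, tested2, tested3 in the frame of tray below 0.034 m and x of tested2 in the frame of tray between -0.065 and 0.065 m and y of tested2 in the frame of tray between -0.085 and 0.085 m and x of tested3 in the frame of tray between -0.065 and 0.065 m and y of tested3 in the frame of tray between -0.085 and 0.085 m), for 0.2 s.
5. bar back across and down on the cylinders, catch still off (value of joint bar_turn below 0.08 rad and value of joint bar_lift below 0.004 m and value of joint catch above 0.018 m), for 0.2 s.
At the end, for the whole second after the job is handed in: each new cylinder in a saddle (within 12 mm and 0.12 rad, valve block on the robot's side), each tested one flat in the tray, the bar straight across (0.08 rad) and down on the cylinders (4 mm), the catch home (5 mm), all at rest ((distance between new1 and saddle1 below 0.012 m or distance between new1 and saddle2 below 0.012 m or distance between new1 and saddle3 below 0.012 m) and angle between the x axis of each of new1, new2, new3 and the x axis of rack, either way round below 0.12 rad and x of each of new1_valve, new2_valve, new3_valve in the frame of rack below -0.04 m and (distance between new2 and saddle1 below 0.012 m or distance between new2 and saddle2 below 0.012 m or distance between new2 and saddle3 below 0.012 m) and (distance between new3 and saddle1 below 0.012 m or distance between new3 and saddle2 below 0.012 m or distance between new3 and saddle3 below 0.012 m) and x of tested1 in the frame of tray between -0.065 and 0.065 m and y of tested1 in the frame of tray between -0.085 and 0.085 m and z of each of tested1, tested2, tested3 in the frame of tray below 0.034 m and x of tested2 in the frame of tray between -0.065 and 0.065 m and y of tested2 in the frame of tray between -0.085 and 0.085 m and x of tested3 in the frame of tray between -0.065 and 0.065 m and y of tested3 in the frame of tray between -0.085 and 0.085 m and value of joint bar_turn below 0.08 rad and value of joint bar_lift below 0.004 m and value of joint catch below 0.005 m and linear speed of each of new1, new2, new3, tested1, tested2, tested3 below 0.02 m/s); the robot touches nothing.
It fails at once if the jar is moved by more than 30 mm (distance of jar from where it was at the start of the episode above 0.03 m).
It fails at once if the wrench is moved by more than 30 mm (distance of wrench from where it was at the start of the episode above 0.03 m).
It fails at once if the crucible is moved by more than 30 mm (distance of crucible from where it was at the start of the episode above 0.03 m).
Of tested1, tested2, tested3 only 1 to 2 are there at a start; the rules pass over those that are not, and their reading is None.
Of new1, new2, new3 only 2 to 3 are there at a start; the rules pass over those that are not, and their reading is None.
At some moment in a run one of new1, new2, new3 may be knocked a few centimetres aside while the robot is not near it.
Once in a run the grip may slacken for a moment while it holds something.
It also fails if it takes over 210 s, if anything falls off the work surface, if the arm or the gripper's body presses on something with over 40 N, if the wrist force passes 120 N, or if a joint passes its speed limit or range.

## Working session

There is one attempt and no reset: what is moved stays moved. The work goes in short steps, Python scripts to look and compute and a tool call to move; the robot and the scene stay as the last step left them, time stands still between calls to the robot, and variables do not carry over. Pictures are saved under pics/ and viewed, about 12 in all and at most 16, crops included, and the job is handed in when it is done.

Besides the shell and the picture viewer there is one more tool, called after ">>>" as a command line: name --argument value ..., lists and objects as JSON in quotes. servo_tool: Moves the arm, as the interface text tells. Its arguments: {"type":"object","properties":{"moves":{"type":"array"},"fingers":{"type":"number"}},"required":["moves"]}

```bash
mkdir -p pics; ls; cat > h.py <<'E'
import numpy as np, cv2
from cell import ctrl
def snap(n,f):
    im=ctrl.get_image(n); cv2.imwrite('pics/'+f,cv2.cvtColor(im,cv2.COLOR_RGB2BGR)); return im
def cal(n):
    c=ctrl.calibration(n); f=240/np.tan(np.radians(c['vfov']/2)); return c,f
def ray(n,u,v,z):
    c,f=cal(n); R=np.array(c['R']);t=np.array(c['t']); o=-R.T@t
    d=R.T@np.array([(u-c['cx'])/f,(v-c['cy'])/f,1]); return o+d*(z-o[2])/d[2]
def proj(n,X):
    c,f=cal(n); p=np.array(c['R'])@np.array(X)+np.array(c['t']); return p[:2]/p[2]*f+[c['cx'],c['cy']]
def st():
    s=ctrl.sense(); print(s['clock'],np.round(s['position'],4),np.round(s['orientation'],2),'F',np.round(s['contact_force'],1),'gap',round(s['finger_gap'],3)); return s
E
python3 - <<'E'
from h import *
s=st(); print(np.round(s['q'],1))
snap('top','top0.png'); snap('side','side0.png')
for n in ('top','side','wrist'): print(ctrl.calibration(n))
E
```

```text
pics
0.0 [ 0.2187 -0.477   0.2387] [-1.7993e+02 -2.0000e-02  2.4630e+01] F [-0.4 -0.3  0.3] gap 1.002
[-78.2  18.   85.9  -0.   76.3 -12.8]
{'vfov': 48.31687773525694, 'cx': 325.0446187945648, 'cy': 246.8342226908454, 'R': array([[-0.01491117, -0.99979692, -0.01355654],
       [-0.99512314,  0.01616089, -0.09730755],
       [ 0.09750688,  0.01203946, -0.99516203]]), 't': array([-0.08238043,  0.51461417,  1.35451035])}
{'vfov': 50.81396438625768, 'cx': 309.9321912005848, 'cy': 246.48958811470357, 'R': array([[-0.93830416, -0.34497768,  0.02399361],
       [-0.20868472,  0.50954295, -0.83475546],
       [ 0.27574623, -0.78826162, -0.55009784]]), 't': array([0.44433   , 0.23948583, 1.36093684])}
{'vfov': 71.99354849606402, 'cx': 319.77292483500264, 'cy': 236.64524453369597, 'tool_from_camera': array([[ 7.34924177e-04, -9.50242003e-01, -3.11511791e-01,
         8.00238142e-02],
       [ 9.99999442e-01,  9.34703416e-04, -4.92022079e-04,
        -6.78544755e-04],
       [ 7.58711181e-04, -3.11511255e-01,  9.50242160e-01,
        -1.33605422e-01],
       [ 0.00000000e+00,  0.00000000e+00,  0.00000000e+00,
         1.00000000e+00]])}
```

View pics/top0.png

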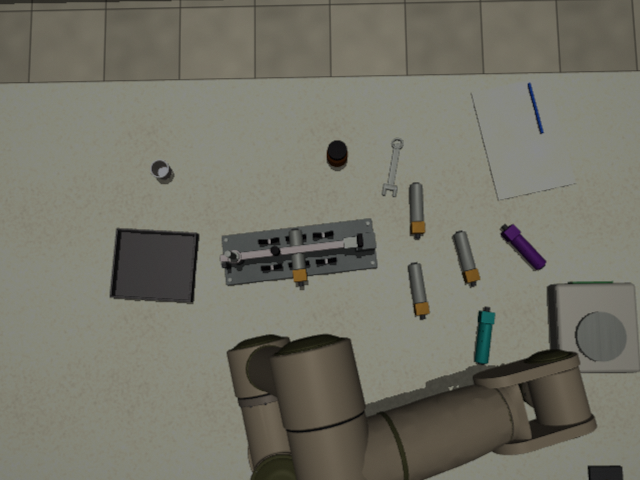

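View pics/side0.png

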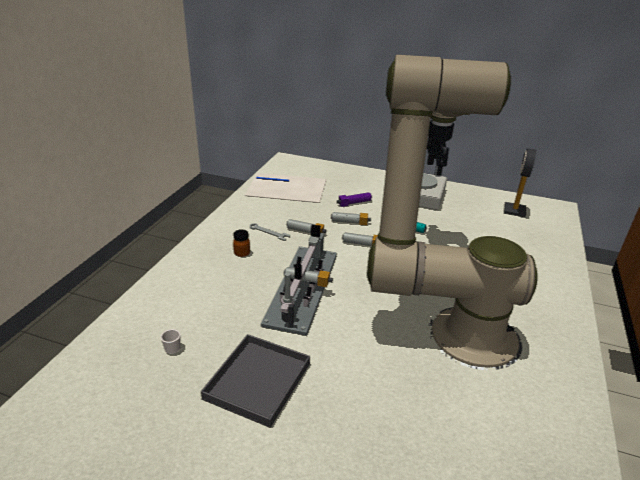

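The top view shows the rack (222..377, 219..286) with one tested cylinder in the middle saddle and the tray at (110..200, 228..303). Three new cylinders are at about (417,210), (467,258) and (419,290). The purple and turquoise look-alikes are near (523,247) and (485,335), with the jar at (337,153), the wrench at (394,167) and the crucible at (162,171).

```bash
python3 - <<'E'
from h import *
im=cv2.imread('pics/top0.png'); c=im[170:320,210:480]
cv2.imwrite('pics/c1.png',cv2.resize(np.clip(c.astype(float)*1.6,0,255).astype('uint8'),(0,0),fx=2.96,fy=2.96,interpolation=cv2.INTER_CUBIC))
E
```

```text
(no output)
```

View pics/c1.png

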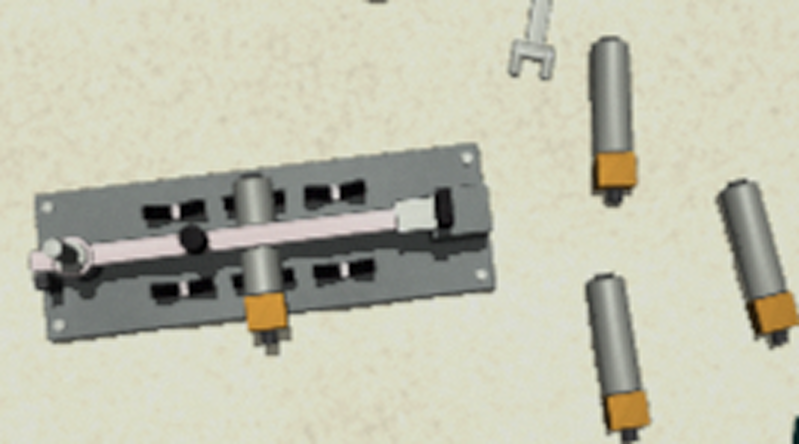

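```bash
cat >> h.py <<'E'
def rackpose():
    P=lambda x,y,z:ray('top',x/2.96+210,y/2.96+170,z)
    C=[P(*c,.015) for c in [(36,196),(476,146),(493,287),(52,341)]]
    # order FL FR NR NL
    o=np.mean(C,0); yv=(C[0]-C[1]+C[3]-C[2]); a=np.arctan2(-yv[0],yv[1])
    return o,a,C
E
python3 - <<'E'
from h import *
P=lambda x,y,z:ray('top',x/2.96+210,y/2.96+170,z)
o,a,C=rackpose(); print('rack',o,np.degrees(a),np.linalg.norm(C[0]-C[1]),np.linalg.norm(C[0]-C[3]))
xv=np.array([np.cos(a),np.sin(a),0]);yv=np.array([-np.sin(a),np.cos(a),0])
def rk(p): d=p-o; return np.round([d@xv,d@yv],4)
print('knobtop',P(193,238,.123),rk(P(193,238,.123)),'tab',P(444,208,.1295),rk(P(444,208,.1295)),'post',rk(P(58,248,.165)))
t0,t1=P(252,176,.05),P(265,295,.05); print('tested',rk(t0),rk(t1))
for f,b,e in [((609,38),(615,152),(617,188)),((740,184),(770,300),(778,332)),((605,277),(625,397),(629,430))]:
    F,B,E=P(*f,.02),P(*b,.02),P(*e,.025); d=F-B; print('new mid',(F+B)/2,np.linalg.norm(d),np.linalg.norm(F-E),'yaw',np.degrees(np.arctan2(d[1],d[0])))
T=[ray('top',*c,.028) for c in [(117,229),(199,233),(194,304),(110,299)]]
print(np.mean(T,0),T, )
for n,p in dict(jar=(337,153),wr=(394,167),wr2=(389,193),cru=(162,171)).items(): print(n,ray('top',*p,.03))
print(np.round(ray('top',483,335,.02),3),np.round(ray('top',523,247,.02),3))
E
```

```text
rack [ 0.50229458 -0.0231241   0.015     ] 5.832476188919147 0.3899584945097195 0.1284874039834253
knobtop [0.49697017 0.02786525 0.123     ] [-0.0001  0.0513] tab [ 0.51733446 -0.17511373  0.1295    ] [-0.0005 -0.1527] post [0.0002 0.1531]
tested [0.0545 0.0022] [-0.0483  0.0025]
new mid [ 0.626934   -0.33061136  0.02      ] 0.10155723229415715 0.13401209484222762 yaw 1.1609666526189535
new mid [ 0.49531575 -0.45055986  0.02      ] 0.10398242530107939 0.13230706802555398 yaw 12.168516723169535
new mid [ 0.41475168 -0.32648297  0.02      ] 0.1048435246462589 0.1330505630643975 yaw 7.664358174705795
[0.47043642 0.34792552 0.028     ] [array([0.56815077, 0.44832924, 0.028     ]), array([0.55416005, 0.23493789, 0.028     ]), array([0.37175463, 0.24626596, 0.028     ]), array([0.38768022, 0.462169  , 0.028     ])]
jar [ 0.75837724 -0.12533742  0.03      ]
wr [ 0.71839606 -0.27287189  0.03      ]
wr2 [ 0.65003662 -0.25807173  0.03      ]
cru [0.71882365 0.33279121 0.03      ]
[ 0.283 -0.487  0.02 ] [ 0.505 -0.6    0.02 ]
```

```bash
cat >> h.py <<'E'
O=np.array([.5023,-.0231,0.]); A=np.radians(5.83)
def R2W(x,y,z): return np.array([O[0]+x*np.cos(A)-y*np.sin(A),O[1]+x*np.sin(A)+y*np.cos(A),z])
def W2R(p):
    d=np.array(p)-O; return np.round([d[0]*np.cos(A)+d[1]*np.sin(A),-d[0]*np.sin(A)+d[1]*np.cos(A),p[2]],4)
def tool(d,yaw):
    c,s=np.cos(np.radians(yaw)),np.sin(np.radians(yaw)); return np.round(np.array([c*d[0]+s*d[1],s*d[0]-c*d[1],-d[2]])/.025,2)
def plan(p,yaw,q=None,y0=None):
    "total shift in units, in axes of target yaw; turn units"
    s=ctrl.sense(); q=s['position'] if q is None else q; y0=s['orientation'][2] if y0 is None else y0
    print('turn',round((y0-yaw)/5,2),'shift',tool(np.array(p)-q,yaw))
E
python3 - <<'E'
from h import *
plan(R2W(0,-.1525,.18),5.83); plan(R2W(0,-.1525,.107),5.83)
E
```

```text
turn 3.76 shift [ 13.13 -10.81   2.35]
turn 3.76 shift [ 13.13 -10.81   5.27]
```

>>> servo_tool --moves '[0,0,0,0.94,0,0,0,0.94,0,0,0,0.94,0,0,0,0.94,0,0,0,0]'

```text
clock: 0.52
position: [0.2185, -0.4762, 0.237]
orientation: [-179.7, 0.0, 5.0]
contact_force: [0.3, 0.2, -0.0]
finger_gap: 0.999
```

>>> servo_tool --moves '[0.94,-0.77,0.17,-0.16,0.94,-0.77,0.17,0,0.94,-0.77,0.17,0,0.94,-0.77,0.17,0,0.94,-0.77,0.17,0]'

```text
clock: 0.93
position: [0.3257, -0.3679, 0.2144]
orientation: [-179.7, 0.1, 6.1]
contact_force: [-0.1, -0.4, -0.0]
finger_gap: 1.002
```

>>> servo_tool --moves '[0.94,-0.77,0.17,0,0.94,-0.77,0.17,0,0.94,-0.77,0.17,0,0.94,-0.77,0.17,0,0.94,-0.77,0.17,0]'

```text
clock: 1.35
position: [0.4357, -0.2524, 0.1919]
orientation: [-179.6, 0.1, 6.9]
contact_force: [0.3, -0.2, -0.5]
finger_gap: 0.999
```

>>> servo_tool --moves '[0.94,-0.77,0.17,0,0.94,-0.77,0.17,0,0.94,-0.77,0.17,0,0.9,-0.77,0.17,0,0,0,0,0]'

```text
clock: 1.77
position: [0.5236, -0.155, 0.1726]
orientation: [-179.5, 0.2, 7.9]
contact_force: [0.1, 0.1, 0.1]
finger_gap: 1.0
```

```bash
python3 - <<'E'
from h import *
s=st(); print(W2R(s['position'])); snap('wrist','w1.png'); plan(R2W(0,-.1525,.107),5.83)
E
```

```text
1.7667 [ 0.5236 -0.155   0.1726] [-179.5     0.2     7.95] F [0.1 0.1 0.1] gap 1.0
[ 0.0078 -0.1334  0.1726]
turn 0.42 shift [-0.27  0.71  2.63]
```

View pics/w1.png

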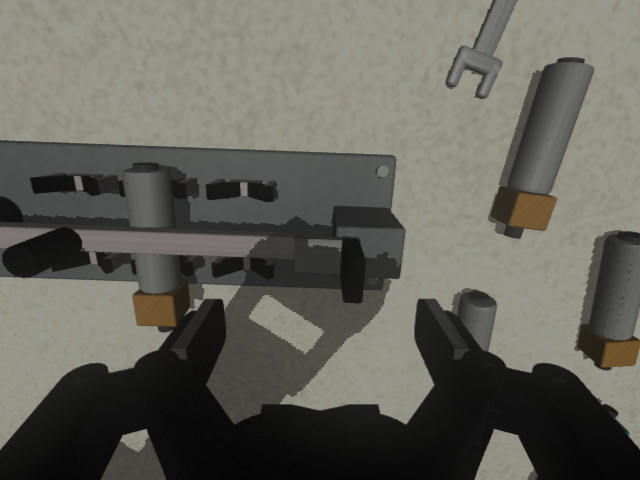

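The wrist view shows the catch tab at about (352,270), right of the jaw centre. I'll check that against my prediction before descending.

```bash
cat >> h.py <<'E'
from scipy.spatial.transform import Rotation as Ro
def wcam(s):
    c,f=cal('wrist'); T=np.eye(4); T[:3,:3]=Ro.from_euler('xyz',s['orientation'],degrees=True).as_matrix(); T[:3,3]=s['position']
    return T@np.array(c['tool_from_camera']),c,f
def wproj(X,s):
    T,c,f=wcam(s); p=np.linalg.inv(T)@np.append(X,1); return np.round(p[:2]/p[2]*f+[c['cx'],c['cy']],1)
def wray(u,v,z,s):
    T,c,f=wcam(s); d=T[:3,:3]@np.array([(u-c['cx'])/f,(v-c['cy'])/f,1]); o=T[:3,3]; return o+d*(z-o[2])/d[2]
E
python3 - <<'E'
from h import *
s=ctrl.sense()
print(wproj(R2W(0,-.1525,.1295),s),wproj(R2W(0,-.1465,.1295),s),wproj(R2W(0,-.1585,.1295),s),wproj(R2W(.015,-.1525,.1295),s),'knob',wproj(R2W(0,.05,.123),s), 'corners',wproj(R2W(.065,-.1975,.015),s))
print(W2R(wray(396,156,.015,s)))
for f,b in [((570,62),(524,195)),((632,236),(610,335))]:
    F,B=wray(*f,.03,s),wray(*b,.034,s); print(F,B)
E
```

```text
[351.2 283.3] [341.1 282.9] [361.4 283.6] [353.  259.7] knob [ 17.2 265.9] corners [397.8 156.8]
[ 0.0656 -0.1959  0.015 ]
[ 0.673067   -0.32159199  0.03      ] [ 0.57225909 -0.31844288  0.034     ]
[ 0.55010833 -0.42572941  0.03      ] [ 0.45349702 -0.44398662  0.034     ]
```

>>> servo_tool --moves '[-0.14,0.36,0,0.42,-0.13,0.35,0.66,0,0,0,0.66,0,0,0,0.66,0,0,0,0.66,0]'

```text
clock: 2.23
position: [0.5166, -0.1819, 0.1083]
orientation: [-179.9, -0.1, 5.5]
contact_force: [1.2, 1.0, -0.4]
finger_gap: 1.003
```

>>> servo_tool --moves '[0,0,0,0,0,0,0,0,0,0,0,0,0,0,0,0,0,0,0,0]' --fingers 0

```text
clock: 2.65
position: [0.5137, -0.1867, 0.1086]
orientation: [-179.8, 0.1, 5.1]
contact_force: [-1.1, 2.3, 1.3]
finger_gap: 0.3
```

>>> servo_tool --moves '[0,0,0,0,0,0,0,0,0,0,0,0,0,0,0,0]'

```text
clock: 2.98
position: [0.5138, -0.1866, 0.1094]
orientation: [-179.9, 0.0, 5.2]
contact_force: [-0.3, -0.4, -2.7]
finger_gap: 0.128
```

>>> servo_tool --moves '[0,0.3,0,0,0,0.3,0,0,0,0.2,0,0,0,0,0,0,0,0,0,0]'

```text
clock: 3.4
position: [0.5156, -0.2044, 0.1094]
orientation: [-179.3, 0.1, 5.2]
contact_force: [1.1, 3.8, -1.9]
finger_gap: 0.124
```

```bash
python3 - <<'E'
from h import *
s=st(); print(W2R(s['position']))
E
```

```text
3.4 [ 0.5156 -0.2044  0.1094] [-1.7929e+02  1.1000e-01  5.2100e+00] F [ 1.1  3.8 -1.9] gap 0.124
[-0.0052 -0.1817  0.1094]
```

>>> servo_tool --moves '[0,0.15,0,0,0,0.1,0,0,0,0,0,0,0,0,0,0]'

```text
clock: 3.73
position: [0.5156, -0.2045, 0.1094]
orientation: [-178.3, 0.3, 5.3]
contact_force: [-0.8, 3.0, -2.3]
finger_gap: 0.127
```

>>> servo_tool --moves '[0,0,0,0,0,0,0,0,0,0,0,0,0,0,-0.5,0,0,0,-0.8,0]' --fingers 85

```text
clock: 4.15
position: [0.515, -0.2078, 0.14]
orientation: [-178.3, 0.5, 5.1]
contact_force: [-0.3, 0.0, -0.2]
finger_gap: 0.827
```

>>> servo_tool --moves '[0,0,-1,0,0,0,-0.5,0,0,0,0,0]'

```text
clock: 4.4
position: [0.5164, -0.2113, 0.1827]
orientation: [-178.6, 0.2, 5.0]
contact_force: [1.1, -0.3, 0.1]
finger_gap: 0.993
```

```bash
python3 - <<'E'
from h import *
s=st(); print(W2R(s['position']));plan(R2W(0,.05,.17),5.83)
E
```

```text
4.4 [ 0.5164 -0.2113  0.1827] [-178.57    0.18    4.99] F [ 1.1 -0.3  0.1] gap 0.993
[-0.0051 -0.1887  0.1827]
turn -0.17 shift [ 0.2  -9.55  0.51]
```

>>> servo_tool --moves '[0.02,-0.95,0,-0.17,0.02,-0.95,0,0,0.02,-0.95,0,0,0.02,-0.95,0,0,0.02,-0.95,0,0]'

```text
clock: 4.82
position: [0.5071, -0.0948, 0.1832]
orientation: [-178.7, 0.1, 5.4]
contact_force: [0.6, 0.3, 0.1]
finger_gap: 0.993
```

>>> servo_tool --moves '[0.02,-0.95,0,0,0.02,-0.95,0,0,0.02,-0.95,0,0,0.02,-0.95,0,0,0,0,0,0]'

```text
clock: 5.23
position: [0.4985, 0.0062, 0.182]
orientation: [-178.7, 0.2, 5.3]
contact_force: [0.6, -0.4, 0.1]
finger_gap: 0.995
```

```bash
python3 - <<'E'
from h import *
s=st(); print(W2R(s['position']));plan(R2W(0,.05,.099),5.83)
E
```

```text
5.2333 [0.4985 0.0062 0.182 ] [-178.7     0.18    5.35] F [ 0.6 -0.4  0.1] gap 0.995
[-0.0008  0.0296  0.182 ]
turn -0.1 shift [ 0.03 -0.82  3.32]
```

>>> servo_tool --moves '[0,-0.4,0,-0.1,0,-0.35,0.83,0,0,0,0.83,0,0,0,0.83,0,0,0,0,0]'

```text
clock: 5.65
position: [0.4969, 0.0269, 0.1171]
orientation: [-178.8, 0.0, 5.9]
contact_force: [-0.4, 0.5, -0.1]
finger_gap: 0.996
```

```bash
python3 - <<'E'
from h import *
s=st(); print(W2R(s['position']));plan(R2W(0,.05,.099),5.83)
E
```

```text
5.65 [0.4969 0.0269 0.1171] [-1.7878e+02  2.0000e-02  5.9200e+00] F [-0.4  0.5 -0.1] gap 0.996
[-0.0003  0.0503  0.1171]
turn 0.02 shift [0.01 0.01 0.73]
```

>>> servo_tool --moves '[0,0,0.5,0,0,0,0.23,0,0,0,0,0]'

```text
clock: 5.9
position: [0.4974, 0.0263, 0.099]
orientation: [-178.8, 0.0, 5.9]
contact_force: [0.5, -0.8, -0.4]
finger_gap: 0.993
```

>>> servo_tool --moves '[0,0,0,0,0,0,0,0,0,0,0,0,0,0,0,0,0,0,0,0]' --fingers 0

```text
clock: 6.32
position: [0.4988, 0.0281, 0.1028]
orientation: [-178.5, -0.2, 5.7]
contact_force: [-7.2, 52.0, 24.2]
finger_gap: 0.295
```

>>> servo_tool --moves '[0,0,0,0,0,0,0,0,0,0,0,0]'

```text
clock: 6.57
position: [0.4984, 0.0308, 0.104]
orientation: [-178.3, -0.3, 5.8]
contact_force: [1.4, -2.4, -6.0]
finger_gap: 0.239
```

>>> servo_tool --moves '[0,0,-0.4,0,0,0,-0.4,0,0,0,-0.4,0,0,0,-0.4,0,0,0,0,0]'

```text
clock: 6.98
position: [0.4981, 0.0307, 0.1462]
orientation: [-178.1, -0.2, 5.7]
contact_force: [2.8, 0.5, -9.4]
finger_gap: 0.237
```

>>> servo_tool --moves '[0.35,-0.015,0,-0.96,0.35,-0.015,0,-0.96,0.35,-0.015,0,-0.96,0.35,-0.015,0,-0.96,0.35,-0.015,0,-0.96]'

```text
clock: 7.4
position: [0.5389, 0.0435, 0.1466]
orientation: [-178.3, -0.8, 30.4]
contact_force: [2.8, 1.6, -10.3]
finger_gap: 0.235
```

```bash
cat >> h.py <<'E'
def knob(s):
    x,y,z=W2R(s['position']); d=np.array([x,y-.155]); return 'theta %.3f r %.4f yaw-rack %.3f z %.4f'%(np.arctan2(d[0],-d[1]),np.hypot(*d),np.radians(s['orientation'][2]-5.83),z)
E
python3 - <<'E'
from h import *
s=st(); print(knob(s))
E
```

```text
7.4 [0.5389 0.0435 0.1466] [-178.32   -0.82   30.36] F [  2.8   1.6 -10.3] gap 0.235
theta 0.436 r 0.1020 yaw-rack 0.428 z 0.1466
```

>>> servo_tool --moves '[0.35,-0.015,0,-0.96,0.35,-0.015,0,-0.96,0.35,-0.015,0,-0.96,0.35,-0.015,0,-0.96,0.35,-0.015,0,-0.96]'

```text
clock: 7.82
position: [0.5725, 0.0735, 0.1459]
orientation: [-178.7, -1.5, 55.2]
contact_force: [3.1, 2.8, -10.1]
finger_gap: 0.236
```

>>> servo_tool --moves '[0.35,-0.015,0,-0.96,0.35,-0.015,0,-0.96,0.35,-0.015,0,-0.96,0.35,-0.015,0,-0.96,0.35,-0.015,0,-0.96]'

```text
clock: 8.23
position: [0.5904, 0.1153, 0.1452]
orientation: [-179.3, -2.0, 80.1]
contact_force: [3.6, 2.3, -9.5]
finger_gap: 0.234
```

```bash
python3 - <<'E'
from h import *
s=st(); print(knob(s))
E
```

```text
8.2333 [0.5904 0.1153 0.1452] [-179.33   -2.01   80.13] F [ 3.6  2.3 -9.5] gap 0.234
theta 1.318 r 0.1050 yaw-rack 1.297 z 0.1452
```

>>> servo_tool --moves '[0.35,-0.015,0,-0.96,0.35,-0.015,0,-0.96,0.3,-0.015,0,-0.8,0,0,0.5,0,0,0,0.5,0]'

```text
clock: 8.65
position: [0.5919, 0.1437, 0.1207]
orientation: [-179.9, -2.2, 94.7]
contact_force: [3.4, -1.4, -6.4]
finger_gap: 0.238
```

>>> servo_tool --moves '[0,0,0.2,0,0,0,0.1,0,0,0,0,0]'

```text
clock: 8.9
position: [0.5919, 0.1433, 0.1096]
orientation: [-179.8, -2.1, 94.6]
contact_force: [3.4, 1.5, -6.7]
finger_gap: 0.233
```

```bash
python3 - <<'E'
from h import *
s=st(); print(knob(s))
E
```

```text
8.9 [0.5919 0.1433 0.1096] [-179.79   -2.14   94.56] F [ 3.4  1.5 -6.7] gap 0.233
theta 1.585 r 0.1060 yaw-rack 1.549 z 0.1096
```

>>> servo_tool --moves '[0,0,0,0,0,0,0,0,0,0,0,0,0,0,-0.6,0,0,0,-1,0]' --fingers 60

```text
clock: 9.32
position: [0.5904, 0.1409, 0.1485]
orientation: [-179.4, -2.2, 94.4]
contact_force: [0.2, 0.0, 0.3]
finger_gap: 0.7
```

>>> servo_tool --moves '[0,0,-1,0,0,0,-0.6,1,0,0,0,1,0,0,0,1,0,0,0,1]'

```text
clock: 9.73
position: [0.5927, 0.1389, 0.2002]
orientation: [-179.3, -2.1, 73.7]
contact_force: [-0.6, 0.5, -0.1]
finger_gap: 0.704
```

>>> servo_tool --moves '[0,0,0,1,0,0,0,1,0,0,0,1,0,0,0,1,0,0,0,1]'

```text
clock: 10.15
position: [0.5928, 0.1385, 0.2051]
orientation: [-178.7, -1.8, 47.3]
contact_force: [-0.1, 0.5, -0.5]
finger_gap: 0.707
```

>>> servo_tool --moves '[0,0,0,1,0,0,0,1,0,0,0,1,0,0,0,1,0,0,0,1]'

```text
clock: 10.57
position: [0.5928, 0.1381, 0.2092]
orientation: [-178.1, -1.2, 21.0]
contact_force: [0.2, -0.8, -0.3]
finger_gap: 0.702
```

>>> servo_tool --moves '[0,0,0,0.6,0,0,0,0.6,0,0,0,0.6,0,0,0,0.6,0,0,0,0]'

```text
clock: 10.98
position: [0.5926, 0.1377, 0.2134]
orientation: [-177.9, -1.0, 8.0]
contact_force: [0.0, 0.1, -0.1]
finger_gap: 0.705
```

```bash
python3 - <<'E'
from h import *
s=st(); plan(R2W(0.003,0.002,.13),5.83); print(W2R(s['position']))
E
```

```text
10.9833 [0.5926 0.1377 0.2134] [-177.87   -0.98    8.03] F [ 0.   0.1 -0.1] gap 0.705
turn 0.44 shift [-4.13  5.95  3.33]
[0.1062 0.1508 0.2134]
```

>>> servo_tool --moves '[-0.59,0.85,0.3,0.44,-0.59,0.85,0.3,0,-0.59,0.85,0.3,0,-0.59,0.85,0.3,0,-0.59,0.85,0.3,0]'

```text
clock: 11.4
position: [0.5315, 0.025, 0.1731]
orientation: [-177.9, -1.4, 6.5]
contact_force: [-0.2, -0.3, 0.8]
finger_gap: 0.699
```

>>> servo_tool --moves '[-0.59,0.85,0.3,0,-0.5,0.8,0.3,0,0,0,0,0,0,0,0,0]'

```text
clock: 11.73
position: [0.5061, -0.0238, 0.156]
orientation: [-177.9, -1.4, 6.7]
contact_force: [0.4, -0.7, 0.5]
finger_gap: 0.704
```

```bash
python3 - <<'E'
from h import *
s=st(); plan(R2W(0.003,0.002,.04),5.83); print(W2R(s['position'])); snap('wrist','w2.png')
for p in [(-.05,.0025,.05),(.05,.0025,.05)]: print(wproj(R2W(*p),s))
E
```

```text
11.7333 [ 0.5061 -0.0238  0.156 ] [-177.9    -1.42    6.68] F [ 0.4 -0.7  0.5] gap 0.704
turn 0.17 shift [-0.03 -0.12  4.64]
[ 0.0037 -0.001   0.156 ]
[320.  304.1]
[322.3 180.5]
```

View pics/w2.png

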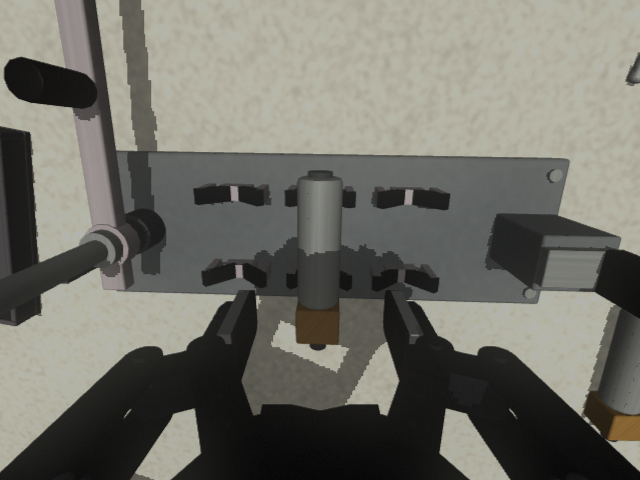

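The bar is aside. The tested barrel is centred between the jaws (u≈319, ends at v≈180 and 306), as predicted.

>>> servo_tool --moves '[0,-0.06,0.95,0.17,0,-0.06,0.95,0,0,0,0.95,0,0,0,0.95,0,0,0,0.8,0]'

```text
clock: 12.2
position: [0.5151, -0.0138, 0.0445]
orientation: [-178.2, -2.3, 6.3]
contact_force: [0.7, -0.4, 0.1]
finger_gap: 0.705
```

>>> servo_tool --moves '[0,0,0,0,0,0,0,0,0,0,0,0,0,0,0,0,0,0,0,0]' --fingers 0

```text
clock: 12.62
position: [0.5179, -0.018, 0.0477]
orientation: [-179.0, -2.4, 6.8]
contact_force: [-0.0, 0.5, -3.1]
finger_gap: 0.374
```

```bash
python3 - <<'E'
from h import *
s=st(); print(W2R(s['position']))
E
```

```text
12.6167 [ 0.5179 -0.018   0.0477] [-178.95   -2.4     6.77] F [-0.   0.5 -3.1] gap 0.374
[0.0161 0.0035 0.0477]
```

```bash
cat >> h.py <<'E'
def plan(p,yaw=None,q=None):
    "full-R shift (units) in present tool axes + same after turn"
    s=ctrl.sense(); e=s['orientation']; R=Ro.from_euler('xyz',e,degrees=True).as_matrix(); y=e[2] if yaw is None else yaw
    d=np.array(p)-(s['position'] if q is None else q)
    print('turn',round((e[2]-y)/5,2),'now-axes',np.round(R.T@d/.025,2),'after-turn',np.round((Ro.from_euler('z',y-e[2],degrees=True).as_matrix()@R).T@d/.025,2))
TA=np.radians(-4.1);TO=np.array([.4704,.3479,0])
def T2W(x,y,z): return TO+np.array([x*np.cos(TA)-y*np.sin(TA),x*np.sin(TA)+y*np.cos(TA),z])
E

```

>>> servo_tool --moves '[0,0,-0.5,0,0,0,-1,0,0,0,-1,0,0,0,-1,0,0,0,-1,0]'

```text
clock: 13.03
position: [0.5119, -0.0173, 0.1639]
orientation: [-178.7, -2.1, 7.0]
contact_force: [0.6, -0.1, -2.0]
finger_gap: 0.373
```

>>> servo_tool --moves '[0,0,-1,0.5,0,0,-1,0.5,0,0,-1,0.5,0,0,0,0.4,0,0,0,0]'

```text
clock: 13.45
position: [0.51, -0.0163, 0.2531]
orientation: [-178.4, -2.6, -2.6]
contact_force: [0.1, -0.1, -3.1]
finger_gap: 0.372
```

```bash
python3 - <<'E'
from h import *
s=st(); plan(T2W(.034,0,.2),-3.2)
E
```

```text
13.45 [ 0.51   -0.0163  0.2531] [-178.41   -2.63   -2.64] F [ 0.1 -0.1 -3.1] gap 0.372
turn 0.11 now-axes [ -0.99 -14.38   2.48] after-turn [ -1.13 -14.37   2.47]
```

>>> servo_tool --moves '[-0.07,-0.96,0,0.1,-0.07,-0.96,0,0,-0.07,-0.96,0,0,-0.07,-0.96,0,0,-0.07,-0.96,0,0]'

```text
clock: 13.87
position: [0.5064, 0.1069, 0.2575]
orientation: [-178.4, -2.7, -3.0]
contact_force: [0.1, -0.2, -1.4]
finger_gap: 0.373
```

>>> servo_tool --moves '[-0.07,-0.96,0,0,-0.07,-0.96,0,0,-0.07,-0.96,0,0,-0.07,-0.96,0,0,-0.07,-0.96,0.2,0]'

```text
clock: 14.28
position: [0.5007, 0.2358, 0.2559]
orientation: [-178.3, -2.6, -2.4]
contact_force: [0.5, 0.2, -2.1]
finger_gap: 0.378
```

>>> servo_tool --moves '[-0.07,-0.96,0.3,0,-0.07,-0.96,0.4,0,-0.07,-0.96,0.4,0,0,-0.96,0.4,0,0,0,0,0]'

```text
clock: 14.7
position: [0.4964, 0.3435, 0.2182]
orientation: [-178.3, -2.3, -1.7]
contact_force: [-1.2, 1.1, -1.9]
finger_gap: 0.378
```

```bash
python3 - <<'E'
from h import *
s=st(); plan(T2W(.034,0,.022),-3.2)
E
```

```text
14.7 [0.4964 0.3435 0.2182] [-178.3    -2.32   -1.66] F [-1.2  1.1 -1.9] gap 0.378
turn 0.31 now-axes [-0.    0.14  7.85] after-turn [-0.01  0.14  7.85]
```

>>> servo_tool --moves '[0,0,1,0.3,0,0,1,0,0,0,1,0,0,0,1,0,0,0,1,0]'

```text
clock: 15.12
position: [0.5013, 0.3514, 0.0937]
orientation: [-178.0, -2.7, -2.5]
contact_force: [1.1, -0.9, -2.6]
finger_gap: 0.373
```

>>> servo_tool --moves '[0,0,0.7,0,0,0,0.7,0,0,0,0,0]'

```text
clock: 15.37
position: [0.4992, 0.3516, 0.0515]
orientation: [-178.3, -2.1, -2.2]
contact_force: [-0.9, -0.2, -2.9]
finger_gap: 0.375
```

```bash
python3 - <<'E'
from h import *
s=st(); plan(T2W(.034,0,.022),-3.2); snap('wrist','w3.png')
E
```

```text
15.3667 [0.4992 0.3516 0.0515] [-178.26   -2.09   -2.24] F [-0.9 -0.2 -2.9] gap 0.375
turn 0.19 now-axes [0.17 0.27 1.18] after-turn [0.17 0.27 1.18]
```

View pics/w3.png

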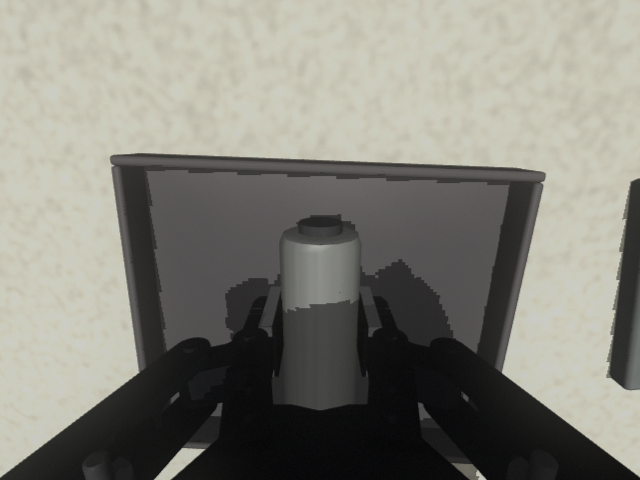

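The cylinder is held over the tray, with its far end at (320,230) and the far wall at v≈165. It is centred and square. I'll lower and release it.

>>> servo_tool --moves '[0.08,0.1,0.5,0,0.08,0.1,0.4,0,0,0,0.2,0,0,0,0,0]'

```text
clock: 15.75
position: [0.5069, 0.3479, 0.0275]
orientation: [-178.1, -2.5, -2.1]
contact_force: [-0.0, 0.1, -2.9]
finger_gap: 0.378
```

>>> servo_tool --moves '[0,0,0.1,0,0,0,0,0]'

```text
clock: 15.92
position: [0.5075, 0.348, 0.0253]
orientation: [-178.0, -2.6, -2.2]
contact_force: [0.0, -0.4, -1.8]
finger_gap: 0.378
```

>>> servo_tool --moves '[0,0,0.15,0,0,0,0,0]'

```text
clock: 16.08
position: [0.508, 0.3484, 0.022]
orientation: [-178.0, -2.6, -2.2]
contact_force: [0.3, -0.3, -1.9]
finger_gap: 0.376
```

>>> servo_tool --moves '[0,0,0,0,0,0,0,0,0,0,0,0,0,0,0,0,0,0,-0.6,0]' --fingers 60

```text
clock: 16.5
position: [0.5069, 0.3479, 0.0364]
orientation: [-178.0, -2.6, -2.1]
contact_force: [0.4, -0.6, 0.5]
finger_gap: 0.702
```

>>> servo_tool --moves '[0,0,-1,0,0,0,-1,0,0,0,-1,0,0,0,-1,0,0,0,-1,0]'

```text
clock: 16.92
position: [0.4995, 0.343, 0.164]
orientation: [-178.2, -2.3, -2.1]
contact_force: [1.0, -0.4, 0.8]
finger_gap: 0.707
```

>>> servo_tool --moves '[0,0,-1,-0.5,0,0,-1,-0.5,0,0,-1,-0.5,0,0,0,-0.4,0,0,0,0]'

```text
clock: 17.33
position: [0.497, 0.341, 0.2506]
orientation: [-178.4, -3.2, 7.8]
contact_force: [0.3, -0.4, -1.0]
finger_gap: 0.705
```

```bash
python3 - <<'E'
from h import *
s=st(); snap('top','top1.png')
print(proj('top',T2W(.02,0,.022)),proj('top',T2W(.0,0,.028)))
plan([.40,-.326,.2],7.7)
c=cv2.imread('pics/top1.png'); a=c[210:320,100:220]; b=c[170:330,380:500]
z=lambda q:cv2.resize(np.clip(q*1.6,0,255).astype('uint8'),(390,500))
cv2.imwrite('pics/c2.png',np.hstack([z(a),z(b)]))
E
```

```text
17.3333 [0.497  0.341  0.2506] [-178.39   -3.2     7.81] F [ 0.3 -0.4 -1. ] gap 0.705
[156.40702469 258.47187916] [154.96780957 266.03611323]
turn 0.0 now-axes [-7.54 25.96  0.88] after-turn [-7.53 25.96  0.88]
```

View pics/c2.png

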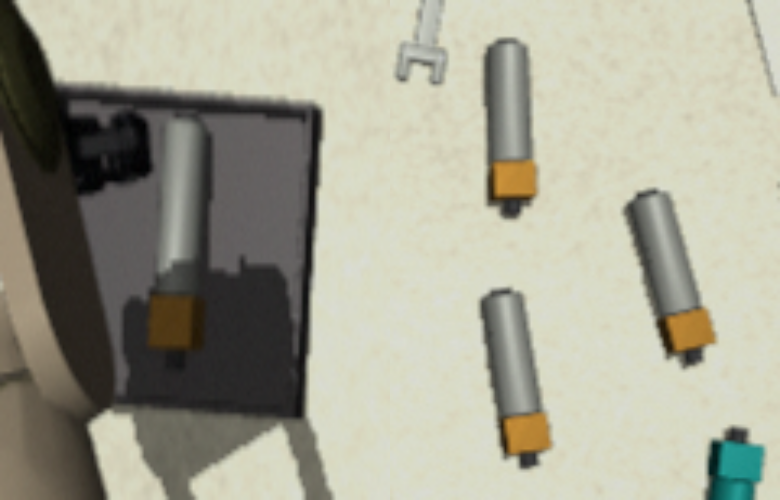

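The tested cylinder lies flat and centred in the tray (mid-barrel about (156,255)). The new cylinders are unmoved. I'm going to the near-left one.

>>> servo_tool --moves '[-0.28,0.96,0,0,-0.28,0.96,0,0,-0.28,0.96,0,0,-0.28,0.96,0,0,-0.28,0.96,0,0]'

```text
clock: 17.8
position: [0.4765, 0.2167, 0.2416]
orientation: [-178.3, -3.0, 7.7]
contact_force: [0.6, 0.4, 0.2]
finger_gap: 0.704
```

>>> servo_tool --moves '[-0.28,0.96,0,0,-0.28,0.96,0,0,-0.28,0.96,0,0,-0.28,0.96,0,0,-0.28,0.96,0,0]'

```text
clock: 18.22
position: [0.4543, 0.0877, 0.2323]
orientation: [-178.3, -2.6, 7.3]
contact_force: [0.2, 0.5, 0.1]
finger_gap: 0.703
```

>>> servo_tool --moves '[-0.28,0.96,0,0,-0.28,0.96,0,0,-0.28,0.96,0,0,-0.28,0.96,0,0,-0.28,0.96,0,0]'

```text
clock: 18.63
position: [0.4312, -0.0411, 0.2237]
orientation: [-178.1, -2.3, 6.9]
contact_force: [-0.1, 0.2, 0.1]
finger_gap: 0.708
```

>>> servo_tool --moves '[-0.28,0.96,0,0,-0.28,0.96,0,0,-0.28,0.96,0,0,-0.28,0.96,0,0,-0.28,0.96,0,0]'

```text
clock: 19.05
position: [0.4074, -0.1696, 0.2151]
orientation: [-177.9, -2.1, 6.5]
contact_force: [-0.2, 0.3, 0.8]
finger_gap: 0.7
```

>>> servo_tool --moves '[-0.28,0.96,0,0,-0.28,0.96,0,0,-0.28,0.96,0,0,0,0,0,0,0,0,0,0]'

```text
clock: 19.47
position: [0.3913, -0.2499, 0.2078]
orientation: [-177.6, -1.8, 5.8]
contact_force: [0.5, 0.6, -0.5]
finger_gap: 0.7
```

```bash
python3 - <<'E'
from h import *
s=st(); plan([.41,-.326,.13],7.7)
E
```

```text
19.4667 [ 0.3913 -0.2499  0.2078] [-177.64   -1.82    5.78] F [ 0.5  0.6 -0.5] gap 0.7
turn -0.38 now-axes [0.34 3.23 2.99] after-turn [0.24 3.24 2.99]
```

>>> servo_tool --moves '[0.08,0.9,0.7,-0.38,0.08,0.9,0.8,0,0.08,0.9,0.75,0,0,0.2,0,0,0,0,0,0]'

```text
clock: 19.88
position: [0.4094, -0.3169, 0.1462]
orientation: [-177.6, -1.9, 7.7]
contact_force: [0.2, -0.2, 0.4]
finger_gap: 0.703
```

```bash
python3 - <<'E'
from h import *
s=st(); plan([.415,-.326,.013],7.7); snap('wrist','w4.png')
F=np.array([.4667,-.3195,.017]); B=np.array([.3628,-.3335,.017]); print(wproj(F,s),wproj(B,s))
E
```

```text
19.8833 [ 0.4094 -0.3169  0.1462] [-177.61   -1.9     7.74] F [ 0.2 -0.2  0.4] gap 0.703
turn 0.01 now-axes [-0.    0.61  5.31] after-turn [-0.    0.61  5.31]
[340.8 165.3] [338.3 287.7]
```

View pics/w4.png

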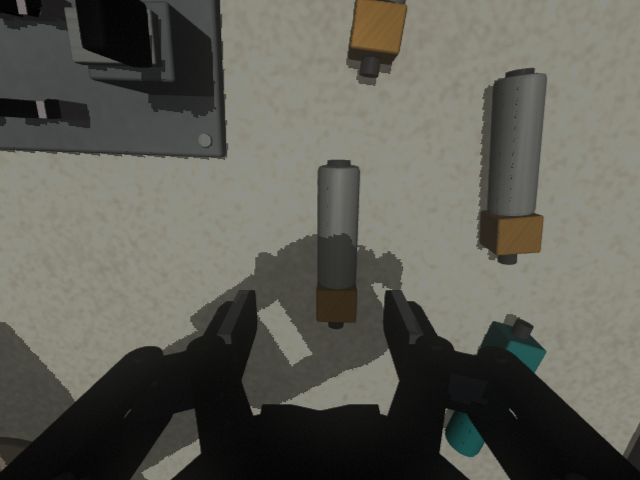

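>>> servo_tool --moves '[0,0.3,0.9,0,0,0.3,0.9,0,0,0,0.9,0,0,0,0.8,0,0,0,0,0]'

```text
clock: 20.35
position: [0.4163, -0.3233, 0.0615]
orientation: [-178.0, -2.2, 7.9]
contact_force: [-0.9, 0.5, 0.1]
finger_gap: 0.702
```

```bash
python3 - <<'E'
from h import *
s=st(); plan([.415,-.326,.014],7.7)
E
```

```text
20.35 [ 0.4163 -0.3233  0.0615] [-177.98   -2.16    7.95] F [-0.9  0.5  0.1] gap 0.702
turn 0.05 now-axes [-0.14  0.17  1.89] after-turn [-0.14  0.17  1.89]
```

>>> servo_tool --moves '[-0.1,0.15,0.6,0,-0.05,0,0.6,0,0,0,0.45,0,0,0,0,0,0,0,0,0]'

```text
clock: 20.77
position: [0.4172, -0.324, 0.026]
orientation: [-178.3, -2.4, 8.1]
contact_force: [-0.2, -0.2, 0.5]
finger_gap: 0.702
```

```bash
python3 - <<'E'
from h import *
s=st(); plan([.415,-.326,.014],7.7)
E
```

```text
20.7667 [ 0.4172 -0.324   0.026 ] [-178.32   -2.39    8.15] F [-0.2 -0.2  0.5] gap 0.702
turn 0.09 now-axes [-0.12  0.08  0.47] after-turn [-0.12  0.08  0.47]
```

>>> servo_tool --moves '[-0.1,0.08,0.3,0,0,0,0.2,0,0,0,0,0]'

```text
clock: 21.02
position: [0.4165, -0.3267, 0.0153]
orientation: [-178.5, -2.5, 8.2]
contact_force: [-0.1, -0.6, -0.0]
finger_gap: 0.7
```

>>> servo_tool --moves '[0,0,0,0,0,0,0,0,0,0,0,0,0,0,0,0,0,0,0,0]' --fingers 0

```text
clock: 21.43
position: [0.4166, -0.327, 0.0161]
orientation: [-178.6, -2.5, 8.2]
contact_force: [0.1, -0.3, -2.4]
finger_gap: 0.372
```

>>> servo_tool --moves '[0,0,0,0,0,0,0,0]'

```text
clock: 21.6
position: [0.4166, -0.327, 0.0161]
orientation: [-178.6, -2.5, 8.2]
contact_force: [-0.3, -0.4, 0.2]
finger_gap: 0.375
```

```bash
python3 - <<'E'
from h import *
s=st(); plan(s['position']+[0,0,.18],5.83);plan(R2W(0,.070,.2),5.83)
E
```

```text
21.6 [ 0.4166 -0.327   0.0161] [-178.58   -2.54    8.17] F [-0.3 -0.4  0.2] gap 0.375
turn 0.47 now-axes [ 0.32 -0.18 -7.19] after-turn [ 0.32 -0.18 -7.19]
turn 0.47 now-axes [  5.56 -14.52  -6.76] after-turn [  4.97 -14.72  -6.78]
```

>>> servo_tool --moves '[0,0,-0.6,0,0,0,-1,0,0,0,-1,0,0,0,-1,0,0,0,-1,0]'

```text
clock: 22.02
position: [0.4096, -0.3277, 0.129]
orientation: [-177.8, -2.1, 8.1]
contact_force: [0.2, -1.3, -2.8]
finger_gap: 0.374
```

>>> servo_tool --moves '[0.1,0,-1,0.47,0.1,0,-1,0,0,0,-0.8,0,0,0,0,0]'

```text
clock: 22.35
position: [0.4126, -0.3307, 0.2066]
orientation: [-178.0, -2.2, 5.7]
contact_force: [0.7, 0.8, -1.3]
finger_gap: 0.377
```

```bash
python3 - <<'E'
from h import *
s=st(); plan(R2W(0.0015,.070,.2),5.83)
E
```

```text
22.35 [ 0.4126 -0.3307  0.2066] [-178.05   -2.19    5.68] F [ 0.7  0.8 -1.3] gap 0.377
turn -0.03 now-axes [  4.83 -14.67   0.95] after-turn [  4.87 -14.65   0.95]
```

>>> servo_tool --moves '[0.33,-0.98,0.03,0,0.33,-0.98,0.03,0,0.33,-0.98,0.03,0,0.33,-0.98,0.03,0,0.33,-0.98,0.03,0]'

```text
clock: 22.77
position: [0.4402, -0.2034, 0.2035]
orientation: [-177.9, -2.0, 5.3]
contact_force: [0.1, -0.4, -2.4]
finger_gap: 0.372
```

>>> servo_tool --moves '[0.33,-0.98,0.03,0,0.33,-0.98,0.03,0,0.33,-0.98,0.03,0,0.33,-0.98,0.03,0,0.33,-0.98,0.03,0]'

```text
clock: 23.18
position: [0.4681, -0.0699, 0.199]
orientation: [-177.6, -1.6, 5.2]
contact_force: [0.4, 0.6, -1.3]
finger_gap: 0.373
```

>>> servo_tool --moves '[0.33,-0.98,0.03,0,0.33,-0.98,0.03,0,0.33,-0.98,0.03,0,0.33,-0.98,0.03,0,0,0,0,0]'

```text
clock: 23.6
position: [0.4901, 0.0403, 0.1943]
orientation: [-177.4, -1.1, 5.4]
contact_force: [0.6, -0.5, -2.3]
finger_gap: 0.378
```

```bash
python3 - <<'E'
from h import *
s=st(); print(W2R(s['position'])); plan(R2W(0.0015,.070,.09),5.83)
E
```

```text
23.6 [0.4901 0.0403 0.1943] [-177.38   -1.06    5.39] F [ 0.6 -0.5 -2.3] gap 0.378
[-0.0057  0.0643  0.1943]
turn -0.09 now-axes [ 0.21 -0.04  4.18] after-turn [ 0.21 -0.04  4.18]
```

>>> servo_tool --moves '[0.05,0,0.9,0,0.05,-0.04,0.9,0,0.05,0,0.9,0,0,0,0.9,0,0,0,0.3,0]'

```text
clock: 24.02
position: [0.4935, 0.0481, 0.0898]
orientation: [-177.4, -0.9, 5.6]
contact_force: [-0.3, -0.8, -1.7]
finger_gap: 0.376
```

>>> servo_tool --moves '[0,0,0,0,0,0,0,0]'

```text
clock: 24.18
position: [0.4918, 0.0479, 0.0874]
orientation: [-177.3, -0.6, 5.6]
contact_force: [-0.1, 0.1, -1.8]
finger_gap: 0.374
```

```bash
python3 - <<'E'
from h import *
s=st(); print(W2R(s['position'])); plan(R2W(0.0015,.070,.05),5.83)
E
```

```text
24.1833 [0.4918 0.0479 0.0874] [-177.31   -0.63    5.63] F [-0.1  0.1 -1.8] gap 0.374
[-0.0032  0.0717  0.0874]
turn -0.04 now-axes [0.17 0.14 1.49] after-turn [0.17 0.14 1.49]
```

>>> servo_tool --moves '[0.1,0.07,0.5,0,0.1,0.07,0.5,0,0.05,0,0.4,0,0,0,0.1,0,0,0,0,0]'

```text
clock: 24.6
position: [0.5017, 0.0465, 0.0543]
orientation: [-177.4, -1.1, 5.6]
contact_force: [-2.8, 0.8, 1.4]
finger_gap: 0.376
```

```bash
python3 - <<'E'
from h import *
s=st(); print(W2R(s['position'])); plan(R2W(0.0015,.070,.05),5.83)
E
```

```text
24.6 [0.5017 0.0465 0.0543] [-177.37   -1.13    5.6 ] F [-2.8  0.8  1.4] gap 0.376
[0.0065 0.0693 0.0543]
turn -0.05 now-axes [-0.2  -0.02  0.17] after-turn [-0.2  -0.02  0.17]
```

>>> servo_tool --moves '[-0.2,0,0.1,0,0,0,0.1,0,0,0,0,0]'

```text
clock: 24.85
position: [0.4988, 0.0475, 0.0531]
orientation: [-177.3, -1.6, 5.6]
contact_force: [0.1, 1.3, -1.2]
finger_gap: 0.373
```

```bash
python3 - <<'E'
from h import *
s=st(); print(W2R(s['position']))
snap('top','top2.png');o=R2W(0,.07,.05);print(proj('top',o),proj('top',R2W(.05,.07,.06)),proj('top',R2W(-.05,.07,.067)))
snap('wrist','w5.png');print([wproj(R2W(*p),s) for p in [(.05,.07,.05),(.05,.07,.067),(.05,.07,.033)]])
E
```

```text
24.85 [0.4988 0.0475 0.0531] [-177.33   -1.61    5.64] F [ 0.1  1.3 -1.2] gap 0.373
[0.0037 0.0706 0.0531]
[270.90165236 253.84121811] [268.33650626 233.8744294 ] [272.25970437 273.14551855]
[array([322.8, 210.8]), array([321.1, 220.2]), array([324.2, 203.3])]
```

View pics/w5.png

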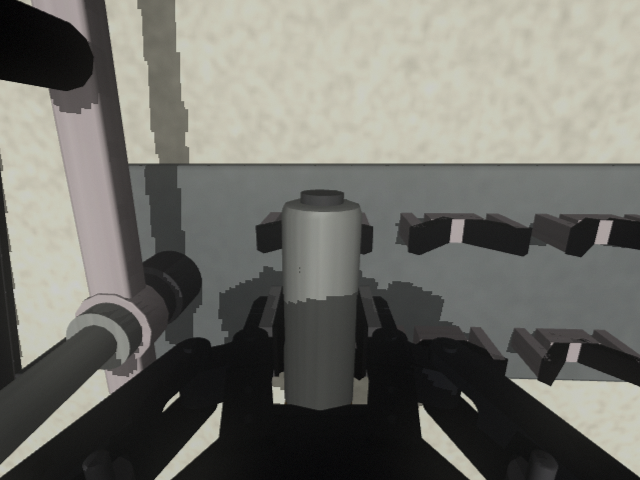

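The barrel is seated in the left saddle, with its far rim at about (321,205), 2–3 mm too far out. I'll nudge it back, set it down and release.

>>> servo_tool --moves '[-0.12,0,0.1,0,0,0,0.1,0,0,0,0,0]'

```text
clock: 25.2
position: [0.4985, 0.0483, 0.0519]
orientation: [-177.3, -2.1, 5.6]
contact_force: [0.7, 2.2, -1.5]
finger_gap: 0.374
```

>>> servo_tool --moves '[0,0,0,0,0,0,0,0,0,0,0,0,0,0,-0.4,0,0,0,-0.8,0]' --fingers 55

```text
clock: 25.62
position: [0.4957, 0.046, 0.0805]
orientation: [-177.3, -1.8, 5.6]
contact_force: [0.1, -0.0, 1.4]
finger_gap: 0.641
```

>>> servo_tool --moves '[0,0,-1,0,0,0,-1,0,0,0,-1,0,0,0,-1,0,0,0,-1,0]'

```text
clock: 26.03
position: [0.4903, 0.0387, 0.2119]
orientation: [-177.3, -1.6, 5.5]
contact_force: [-0.6, 0.8, -1.2]
finger_gap: 0.646
```

```bash
python3 - <<'E'
from h import *
s=st(); print(W2R(s['position'])); plan([.48,-.4535,.17],12.2)
im=snap('top','top3.png'); s=cv2.resize(np.clip(im[170:330,210:490,::-1]*1.6,0,255).astype('uint8'),(0,0),fx=2.8,fy=2.8); cv2.imwrite('pics/c3.png',s)
E
```

```text
26.0333 [0.4903 0.0387 0.2119] [-177.34   -1.55    5.54] F [-0.6  0.8 -1.2] gap 0.646
[-0.0057  0.0627  0.2119]
turn -1.33 now-axes [-2.36 19.61  0.71] after-turn [-4.61 19.21  0.66]
```

View pics/c3.png

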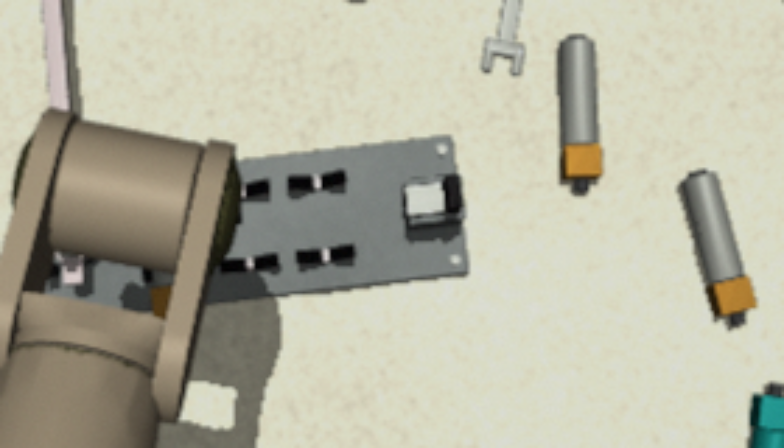

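>>> servo_tool --moves '[-0.12,0.97,0,-0.7,-0.2,0.97,0,-0.63,-0.23,0.97,0,0,-0.23,0.97,0,0,-0.23,0.97,0,0]'

```text
clock: 26.5
position: [0.4899, -0.0875, 0.2176]
orientation: [-178.0, -2.8, 12.9]
contact_force: [0.5, -0.3, -0.6]
finger_gap: 0.642
```

>>> servo_tool --moves '[-0.23,0.97,0,0,-0.23,0.97,0,0,-0.23,0.97,0,0,-0.23,0.97,0,0,-0.23,0.97,0,0]'

```text
clock: 26.92
position: [0.4872, -0.219, 0.2143]
orientation: [-178.2, -2.8, 12.8]
contact_force: [-0.3, 0.5, -0.1]
finger_gap: 0.644
```

>>> servo_tool --moves '[-0.23,0.97,0,0,-0.23,0.97,0,0,-0.23,0.97,0,0,-0.23,0.97,0,0,-0.23,0.97,0,0]'

```text
clock: 27.33
position: [0.484, -0.3507, 0.2109]
orientation: [-178.2, -2.8, 12.7]
contact_force: [-0.5, -0.2, 0.1]
finger_gap: 0.643
```

>>> servo_tool --moves '[-0.23,0.97,0,0,-0.23,0.97,0,0,-0.23,0.97,0,0,0,0,0,0,0,0,0,0]'

```text
clock: 27.75
position: [0.48, -0.434, 0.2081]
orientation: [-178.3, -2.7, 12.4]
contact_force: [0.8, 1.3, 0.4]
finger_gap: 0.644
```

```bash
python3 - <<'E'
from h import *
s=st(); plan([.492,-.4506,.09],12.2)
E
```

```text
27.75 [ 0.48   -0.434   0.2081] [-178.28   -2.7    12.36] F [0.8 1.3 0.4] gap 0.644
turn 0.03 now-axes [0.1  0.89 4.71] after-turn [0.11 0.89 4.71]
```

>>> servo_tool --moves '[0,0.3,0.8,0,0,0.3,0.8,0,0,0.2,0.8,0,0,0,0,0]'

```text
clock: 28.08
position: [0.4872, -0.4502, 0.1484]
orientation: [-178.4, -2.8, 12.4]
contact_force: [-0.8, -0.1, -0.6]
finger_gap: 0.645
```

```bash
cat >> h.py <<'E'
def blocks(im):
    h=cv2.cvtColor(im,cv2.COLOR_RGB2HSV); m=cv2.inRange(h,(8,110,30),(25,255,255)); n,l,stt,c=cv2.connectedComponentsWithStats(m)
    return [(np.round(c[i],1),stt[i].tolist()) for i in range(1,n) if stt[i,4]>60]
def checkcyl(mid,yaw,s,im):
    a=np.radians(yaw); d=np.array([np.cos(a),np.sin(a),0])
    print('pred block',wproj(np.array(mid)-.065*d+[0,0,.004],s),'far end',wproj(np.array(mid)+.05*d,s)); print(blocks(im))
E
python3 - <<'E'
from h import *
s=st(); plan([.495,-.4506,.014],12.2); im=snap('wrist','w6.png'); checkcyl([.495,-.4506,.017],12.2,s,im)
E
```

```text
28.0833 [ 0.4872 -0.4502  0.1484] [-178.44   -2.76   12.41] F [-0.8 -0.1 -0.6] gap 0.645
turn 0.04 now-axes [0.04 0.23 5.38] after-turn [0.04 0.23 5.38]
pred block [326.6 300.3] far end [328.3 166.2]
[(array([185.7, 110.7]), [162, 86, 49, 51, 1929]), (array([326. , 301.7]), [306, 283, 40, 36, 1253])]
```

Prediction confirmed. I'm descending.

>>> servo_tool --moves '[0,0.1,0.95,0,0,0.1,0.95,0,0,0,0.95,0,0,0,0.95,0,0,0,0.3,0]'

```text
clock: 28.55
position: [0.4971, -0.4523, 0.0577]
orientation: [-179.4, -3.2, 12.6]
contact_force: [-0.1, -0.1, -0.5]
finger_gap: 0.645
```

>>> servo_tool --moves '[0,0,0,0,0,0,0,0]'

```text
clock: 28.72
position: [0.4976, -0.4516, 0.0595]
orientation: [-179.4, -3.2, 12.7]
contact_force: [-0.4, -0.5, 0.2]
finger_gap: 0.646
```

```bash
python3 - <<'E'
from h import *
s=st(); plan([.495,-.4506,.015],12.2)
E
```

```text
28.7167 [ 0.4976 -0.4516  0.0595] [-179.45   -3.22   12.7 ] F [-0.4 -0.5  0.2] gap 0.646
turn 0.1 now-axes [-0.19 -0.05  1.77] after-turn [-0.19 -0.04  1.77]
```

>>> servo_tool --moves '[-0.1,0,0.65,0,-0.1,0,0.65,0,-0.05,0,0.6,0,0,0,0,0]'

```text
clock: 29.05
position: [0.4971, -0.455, 0.0208]
orientation: [179.8, -3.6, 12.8]
contact_force: [-0.9, 0.5, -0.4]
finger_gap: 0.644
```

```bash
python3 - <<'E'
from h import *
s=st(); plan([.495,-.4506,.015],12.2)
E
```

```text
29.05 [ 0.4971 -0.455   0.0208] [179.8   -3.56  12.8 ] F [-0.9  0.5 -0.4] gap 0.644
turn 0.12 now-axes [-0.06 -0.19  0.23] after-turn [-0.06 -0.19  0.23]
```

>>> servo_tool --moves '[-0.06,-0.17,0.22,0,0,0,0,0]'

```text
clock: 29.22
position: [0.4958, -0.452, 0.0186]
orientation: [179.6, -3.7, 12.8]
contact_force: [-0.9, 0.4, -1.3]
finger_gap: 0.646
```

>>> servo_tool --moves '[0,0,0,0,0,0,0,0,0,0,0,0,0,0,0,0,0,0,0,0]' --fingers 0

```text
clock: 29.63
position: [0.4968, -0.4526, 0.0226]
orientation: [179.3, -3.8, 12.9]
contact_force: [-0.9, -0.8, -2.3]
finger_gap: 0.367
```

>>> servo_tool --moves '[0,0,0,0,0,0,0,0]'

```text
clock: 29.8
position: [0.4966, -0.4525, 0.0223]
orientation: [179.4, -3.8, 12.9]
contact_force: [-0.0, -0.1, -3.8]
finger_gap: 0.371
```

>>> servo_tool --moves '[0,0,-0.6,0,0,0,-1,0,0,0,-1,0,0,0,-1,0,0,0,-1,0]'

```text
clock: 30.22
position: [0.4867, -0.4502, 0.1328]
orientation: [-179.8, -3.4, 12.8]
contact_force: [0.7, -0.0, -2.2]
finger_gap: 0.37
```

>>> servo_tool --moves '[0,0,-1,0.7,0,0,-1,0.6,0,0,-0.8,0,0,0,0,0]'

```text
clock: 30.55
position: [0.4828, -0.4522, 0.2111]
orientation: [-179.7, -3.5, 6.0]
contact_force: [0.4, -0.2, -1.5]
finger_gap: 0.372
```

```bash
python3 - <<'E'
from h import *
s=st(); plan(R2W(0,0,.2),6.3)
E
```

```text
30.55 [ 0.4828 -0.4522  0.2111] [-179.74   -3.52    5.99] F [ 0.4 -0.2 -1.5] gap 0.372
turn -0.06 now-axes [  2.54 -16.99   0.68] after-turn [  2.63 -16.97   0.68]
```

>>> servo_tool --moves '[0.16,-0.97,0.03,0,0.16,-0.97,0.03,0,0.16,-0.97,0.03,0,0.16,-0.97,0.03,0,0.16,-0.97,0.03,0]'

```text
clock: 30.97
position: [0.4881, -0.3287, 0.2025]
orientation: [-179.6, -3.3, 5.7]
contact_force: [-0.5, -0.4, -3.3]
finger_gap: 0.365
```

>>> servo_tool --moves '[0.16,-0.97,0.03,0,0.16,-0.97,0.03,0,0.16,-0.97,0.03,0,0.16,-0.97,0.03,0,0.16,-0.97,0.03,0]'

```text
clock: 31.38
position: [0.4937, -0.1981, 0.1931]
orientation: [-179.2, -3.0, 5.7]
contact_force: [-0.2, 1.0, -2.9]
finger_gap: 0.372
```

>>> servo_tool --moves '[0.16,-0.97,0.03,0,0.16,-0.97,0.03,0,0.16,-0.97,0.03,0,0.16,-0.97,0.03,0,0.16,-0.97,0.03,0]'

```text
clock: 31.8
position: [0.4987, -0.0679, 0.1853]
orientation: [-178.9, -2.5, 5.8]
contact_force: [0.1, 0.2, -3.1]
finger_gap: 0.367
```

>>> servo_tool --moves '[0.1,-0.9,0,0,0,-0.5,0,0,0,0,0,0,0,0,0,0]'

```text
clock: 32.13
position: [0.4953, -0.0259, 0.1812]
orientation: [-178.7, -2.2, 6.1]
contact_force: [-0.9, 0.1, -3.2]
finger_gap: 0.37
```

```bash
python3 - <<'E'
from h import *
s=st(); print(W2R(s['position'])); plan(R2W(0.001,0,.095),6.3)
E
```

```text
32.1333 [ 0.4953 -0.0259  0.1812] [-178.72   -2.19    6.14] F [-0.9  0.1 -3.2] gap 0.37
[-0.0073 -0.0021  0.1812]
turn -0.03 now-axes [ 0.2  -0.01  3.46] after-turn [ 0.2  -0.    3.46]
```

>>> servo_tool --moves '[0.05,0,0.9,0,0.05,0,0.9,0,0.05,0,0.9,0,0,0,0.8,0,0,0,0,0]'

```text
clock: 32.55
position: [0.5024, -0.0268, 0.0889]
orientation: [-178.8, -2.2, 6.0]
contact_force: [-0.6, 0.9, -4.2]
finger_gap: 0.374
```

```bash
python3 - <<'E'
from h import *
s=st(); print(W2R(s['position'])); plan(R2W(0.001,0,.057),6.3)
E
```

```text
32.55 [ 0.5024 -0.0268  0.0889] [-178.81   -2.24    6.03] F [-0.6  0.9 -4.2] gap 0.374
[-0.0002 -0.0037  0.0889]
turn -0.05 now-axes [ 0.   -0.12  1.28] after-turn [ 0.   -0.12  1.28]
```

>>> servo_tool --moves '[0,-0.1,0.5,0,0,0,0.5,0,0,0,0.3,0,0,0,0,0]'

```text
clock: 32.88
position: [0.5041, -0.0243, 0.0585]
orientation: [-178.6, -2.3, 5.8]
contact_force: [-1.4, 0.8, -2.4]
finger_gap: 0.373
```

```bash
python3 - <<'E'
from h import *
s=st(); print(W2R(s['position'])); snap('wrist','w7.png');print([wproj(R2W(*p),s) for p in [(.05,0,.05),(.05,0,.067),(.05,.0,.033)]])
E
```

```text
32.8833 [ 0.5041 -0.0243  0.0585] [-178.58   -2.29    5.81] F [-1.4  0.8 -2.4] gap 0.373
[ 0.0017 -0.0014  0.0585]
[array([318.8, 203.6]), array([317.6, 211.2]), array([319.8, 197.5])]
```

View pics/w7.png

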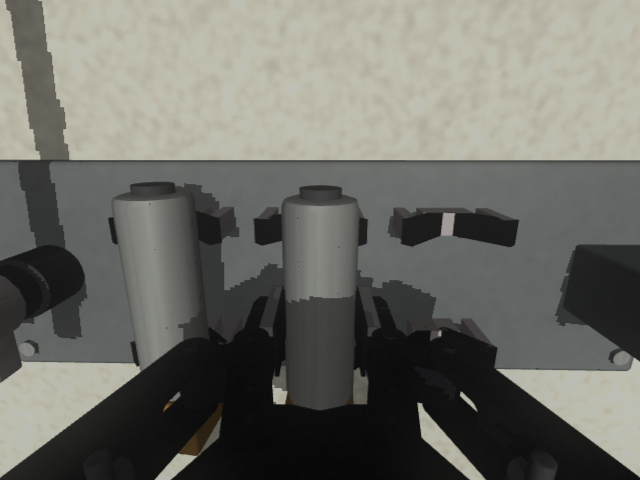

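The second cylinder is in the middle saddle, with its rim at (320,203), in line with the seated left one at (155,197). I'm lowering and releasing it.

>>> servo_tool --moves '[0,0,0.15,0,0,0,0.1,0,0,0,0,0]'

```text
clock: 33.18
position: [0.505, -0.0242, 0.0588]
orientation: [-178.5, -2.4, 5.8]
contact_force: [0.0, 0.0, -2.6]
finger_gap: 0.37
```

>>> servo_tool --moves '[0,0,0,0,0,0,0,0,0,0,0,0,0,0,-0.4,0,0,0,-0.8,0]' --fingers 52

```text
clock: 33.6
position: [0.504, -0.0271, 0.0896]
orientation: [-178.6, -2.4, 5.7]
contact_force: [0.3, 0.1, -0.1]
finger_gap: 0.611
```

>>> servo_tool --moves '[0,0,-1,0,0,0,-1,0,0,0,-1,0,0,0,-1,0,0,0,-1,0]'

```text
clock: 34.02
position: [0.4978, -0.0317, 0.2221]
orientation: [-178.6, -2.3, 5.7]
contact_force: [0.6, -0.1, -0.0]
finger_gap: 0.607
```

```bash
python3 - <<'E'
from h import *
s=st(); plan([.615,-.3306,.17],1.5)
im=ctrl.get_image('top'); print(blocks(im)); im=ctrl.get_image('side'); print(blocks(im))
a=np.radians(1.2);print(proj('top',np.array([.627-.065,-.3306,.02])))
E
```

```text
34.0167 [ 0.4978 -0.0317  0.2221] [-178.62   -2.28    5.68] F [ 0.6 -0.1 -0. ] gap 0.607
turn 0.84 now-axes [ 3.4  12.41  1.92] after-turn [ 4.29 12.13  1.96]
[(array([417.4, 227.2]), [410, 221, 15, 13, 169]), (array([297.6, 273.8]), [291, 268, 15, 13, 160]), (array([152.3, 280.4]), [146, 275, 14, 12, 162])]
[(array([519.4, 192.2]), [513, 176, 14, 33, 165]), (array([631.6, 272.4]), [617, 208, 23, 142, 1727]), (array([241.3, 247.5]), [233, 239, 17, 18, 247]), (array([319.2, 286. ]), [311, 271, 18, 31, 342]), (array([273.2, 378.1]), [265, 368, 18, 22, 275])]
[417.54180581 226.77692756]
```

>>> servo_tool --moves '[0.25,0.98,0,0.5,0.3,0.98,0,0.34,0.35,0.98,0,0,0.35,0.98,0,0,0.35,0.98,0,0]'

```text
clock: 34.53
position: [0.5453, -0.1539, 0.2259]
orientation: [-178.6, -2.7, 1.6]
contact_force: [0.7, -0.3, 0.4]
finger_gap: 0.609
```

>>> servo_tool --moves '[0.35,0.98,0,0,0.35,0.98,0,0,0.35,0.98,0,0,0.35,0.98,0,0,0.35,0.98,0,0]'

```text
clock: 34.95
position: [0.5927, -0.282, 0.2233]
orientation: [-178.6, -2.5, 1.5]
contact_force: [-0.0, 0.1, 0.4]
finger_gap: 0.612
```

>>> servo_tool --moves '[0.35,0.98,0.4,0,0.3,0.4,0.4,0,0,0,0.4,0,0,0,0,0,0,0,0,0]'

```text
clock: 35.37
position: [0.6104, -0.3217, 0.1884]
orientation: [-178.5, -2.3, 1.2]
contact_force: [0.1, 0.0, 0.3]
finger_gap: 0.609
```

```bash
python3 - <<'E'
from h import *
s=st(); plan([.627,-.3306,.016],1.2); im=snap('wrist','w8.png'); checkcyl([.627,-.3306,.017],1.2,s,im)
E
```

```text
35.3667 [ 0.6104 -0.3217  0.1884] [-178.48   -2.34    1.19] F [0.1 0.  0.3] gap 0.609
turn -0.0 now-axes [0.37 0.55 6.9 ] after-turn [0.37 0.55 6.9 ]
pred block [334.4 272.4] far end [336.1 152. ]
[(array([98. , 43.8]), [60, 1, 71, 82, 1723]), (array([332.1, 277.7]), [315, 264, 35, 29, 959]), (array([ 31.1, 387.8]), [0, 363, 60, 48, 1490])]
```

>>> servo_tool --moves '[0.06,0.25,0.97,0,0.06,0.25,0.97,0,0,0,0.97,0,0,0,0.97,0,0,0,0.97,0]'

```text
clock: 35.83
position: [0.6219, -0.3289, 0.0753]
orientation: [-179.1, -3.1, 1.5]
contact_force: [0.2, 0.0, -0.6]
finger_gap: 0.61
```

>>> servo_tool --moves '[0,0,0.2,0,0,0,0,0,0,0,0,0]'

```text
clock: 36.08
position: [0.621, -0.3254, 0.0681]
orientation: [-178.9, -2.8, 1.6]
contact_force: [-0.6, 0.6, -0.2]
finger_gap: 0.615
```

```bash
python3 - <<'E'
from h import *
s=st(); plan([.624,-.3295,.016],1.2)
im=snap('wrist','w9.png'); checkcyl([.624,-.3295,.017],1.2,s,im)
E
```

```text
36.0833 [ 0.621  -0.3254  0.0681] [-178.88   -2.84    1.62] F [-0.6  0.6 -0.2] gap 0.615
turn 0.08 now-axes [0.01 0.21 2.08] after-turn [0.01 0.21 2.08]
pred block [327.8 362.8] far end [330.9 183. ]
[(array([325.8, 369. ]), [299, 339, 55, 55, 2478])]
```

>>> servo_tool --moves '[-0.03,0.18,0.75,0,-0.03,0,0.75,0,0,0,0.6,0,0,0,0,0,0,0,0,0]'

```text
clock: 36.55
position: [0.6263, -0.3315, 0.0246]
orientation: [-179.5, -3.6, 1.7]
contact_force: [0.4, 0.0, -0.2]
finger_gap: 0.61
```

```bash
python3 - <<'E'
from h import *
s=st(); plan([.623,-.329,.015],1.2)
E
```

```text
36.55 [ 0.6263 -0.3315  0.0246] [-179.48   -3.57    1.69] F [ 0.4  0.  -0.2] gap 0.61
turn 0.1 now-axes [-0.15 -0.1   0.38] after-turn [-0.15 -0.1   0.38]
```

>>> servo_tool --moves '[-0.13,-0.08,0.3,0,0,0,0.15,0,0,0,0,0]'

```text
clock: 36.8
position: [0.6246, -0.3299, 0.0155]
orientation: [-179.6, -3.8, 1.7]
contact_force: [-0.4, 0.5, 0.2]
finger_gap: 0.61
```

>>> servo_tool --moves '[0,0,0,0,0,0,0,0,0,0,0,0,0,0,0,0,0,0,0,0]' --fingers 0

```text
clock: 37.22
position: [0.6247, -0.3299, 0.0165]
orientation: [-179.7, -3.8, 1.7]
contact_force: [-0.2, 0.3, -1.3]
finger_gap: 0.374
```

>>> servo_tool --moves '[0,0,0,0,0,0,0,0]'

```text
clock: 37.38
position: [0.6247, -0.3299, 0.0165]
orientation: [-179.7, -3.8, 1.7]
contact_force: [-0.2, 0.8, -1.0]
finger_gap: 0.37
```

>>> servo_tool --moves '[0,0,-0.6,0,0,0,-1,0,0,0,-1,0,0,0,-1,0,0,0,-1,0]'

```text
clock: 37.8
position: [0.6142, -0.3289, 0.1313]
orientation: [-179.2, -3.2, 1.7]
contact_force: [-0.6, -0.5, -3.5]
finger_gap: 0.374
```

>>> servo_tool --moves '[0,0,-1,-0.5,0,0,-1,-0.5,0,0,-0.8,0,0,0,0,0]'

```text
clock: 38.13
position: [0.6102, -0.3307, 0.2153]
orientation: [-179.9, -3.7, 7.0]
contact_force: [1.4, 0.5, -2.2]
finger_gap: 0.369
```

```bash
python3 - <<'E'
from h import *
s=st(); plan(R2W(0.001,-.07,.2),6.3)
E
```

```text
38.1333 [ 0.6102 -0.3307  0.2153] [-179.94   -3.68    6.97] F [ 1.4  0.5 -2.2] gap 0.369
turn 0.13 now-axes [-2.84 -9.93  0.44] after-turn [-2.96 -9.9   0.43]
```

>>> servo_tool --moves '[-0.29,-0.98,0,0.1,-0.29,-0.98,0,0,-0.29,-0.98,0,0,-0.29,-0.98,0,0,-0.29,-0.98,0,0]'

```text
clock: 38.55
position: [0.5572, -0.2124, 0.2103]
orientation: [-180.0, -3.6, 6.1]
contact_force: [0.6, 0.3, -2.4]
finger_gap: 0.377
```

>>> servo_tool --moves '[-0.29,-0.98,0,0,-0.29,-0.98,0,0,-0.29,-0.98,0,0,-0.29,-0.98,0,0,-0.2,-0.7,0,0]'

```text
clock: 38.97
position: [0.5052, -0.0935, 0.2047]
orientation: [-179.7, -3.4, 6.0]
contact_force: [-0.3, 0.4, -2.6]
finger_gap: 0.373
```

>>> servo_tool --moves '[0,0,0,0,0,0,0,0]'

```text
clock: 39.13
position: [0.5033, -0.09, 0.2039]
orientation: [-179.6, -3.2, 6.2]
contact_force: [0.4, 0.2, -2.8]
finger_gap: 0.375
```

```bash
python3 - <<'E'
from h import *
s=st(); print(W2R(s['position'])); plan(R2W(0.0,-.07,.095),6.3)
E
```

```text
39.1333 [ 0.5033 -0.09    0.2039] [-179.65   -3.25    6.15] F [ 0.4  0.2 -2.8] gap 0.375
[-0.0058 -0.0666  0.2039]
turn -0.03 now-axes [-0.01  0.16  4.36] after-turn [-0.01  0.16  4.36]
```

>>> servo_tool --moves '[0,0.08,0.95,0,0,0.08,0.95,0,0,0,0.95,0,0,0,0.95,0,0,0,0.5,0]'

```text
clock: 39.55
position: [0.5125, -0.0967, 0.0947]
orientation: [-179.9, -3.7, 6.0]
contact_force: [0.6, 0.1, -2.7]
finger_gap: 0.373
```

>>> servo_tool --moves '[0,0,0,0,0,0,0,0]'

```text
clock: 39.72
position: [0.5114, -0.0976, 0.0914]
orientation: [-179.8, -3.4, 5.9]
contact_force: [-0.1, 0.7, -1.7]
finger_gap: 0.377
```

```bash
python3 - <<'E'
from h import *
s=st(); print(W2R(s['position'])); plan(R2W(0.0,-.07,.0495),6.3)
E
```

```text
39.7167 [ 0.5114 -0.0976  0.0914] [-179.78   -3.36    5.92] F [-0.1  0.7 -1.7] gap 0.377
[ 0.0015 -0.0751  0.0914]
turn -0.08 now-axes [-0.16 -0.2   1.67] after-turn [-0.16 -0.2   1.67]
```

>>> servo_tool --moves '[-0.08,-0.1,0.5,0,-0.08,-0.1,0.5,0,0,0,0.5,0,0,0,0.1,0,0,0,0,0]'

```text
clock: 40.13
position: [0.5122, -0.0949, 0.0559]
orientation: [-179.9, -3.8, 5.8]
contact_force: [-1.5, 2.7, -1.8]
finger_gap: 0.375
```

```bash
python3 - <<'E'
from h import *
s=st(); print(W2R(s['position'])); snap('wrist','w10.png');print([wproj(R2W(*p),s) for p in [(.05,-.07,.05),(.05,-.07,.067),(.05,-.07,.033)]])
E
```

```text
40.1333 [ 0.5122 -0.0949  0.0559] [-179.93   -3.76    5.81] F [-1.5  2.7 -1.8] gap 0.375
[ 0.0026 -0.0724  0.0559]
[array([316. , 206.5]), array([315.4, 213.4]), array([316.4, 200.9])]
```

View pics/w10.png

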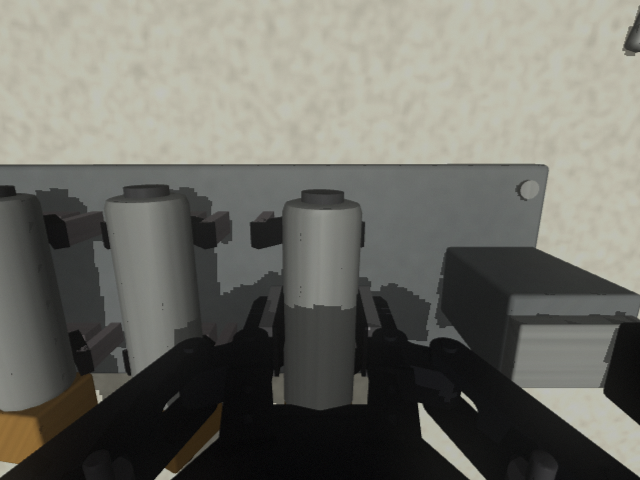

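The third cylinder is in the right saddle (rim at (322,205)), in line with the middle one. I'm lowering and releasing it.

>>> servo_tool --moves '[-0.12,-0.05,0.15,0,0,0,0.15,0,0,0,0.1,0,0,0,0,0]'

```text
clock: 40.52
position: [0.5129, -0.094, 0.0554]
orientation: [179.9, -4.3, 5.9]
contact_force: [-0.2, -1.1, -2.1]
finger_gap: 0.373
```

>>> servo_tool --moves '[0,0,0,0,0,0,0,0,0,0,0,0,0,0,-0.4,0,0,0,-0.8,0]' --fingers 52

```text
clock: 40.93
position: [0.5109, -0.0954, 0.0861]
orientation: [179.8, -4.4, 5.8]
contact_force: [-0.3, 1.0, 0.4]
finger_gap: 0.613
```

>>> servo_tool --moves '[0,0,-1,0,0,0,-1,0,0,0,-1,0,0,0,-1,0,0,0,-1,0]'

```text
clock: 41.35
position: [0.4998, -0.0965, 0.2182]
orientation: [179.8, -4.3, 5.7]
contact_force: [1.2, -0.5, 0.2]
finger_gap: 0.61
```

>>> servo_tool --moves '[-0.9,0.5,0,0,-0.9,0.5,0,0,-0.9,0.5,0,0,-0.9,0.5,0,0,0,0,0,0]'

```text
clock: 41.77
position: [0.4147, -0.1584, 0.2216]
orientation: [179.2, -5.1, 5.9]
contact_force: [-0.5, 0.1, 0.5]
finger_gap: 0.612
```

```bash
python3 - <<'E'
from h import *
s=st(); print(W2R(s['position']))
im=snap('wrist','w11.png'); print([wproj(R2W(x,y,.05),s) for y in(.07,0,-.07) for x in (.05,-.05)])
E
```

```text
41.7667 [ 0.4147 -0.1584  0.2216] [179.15  -5.11   5.95] F [-0.5  0.1  0.5] gap 0.612
[-0.1009 -0.1257  0.2216]
[array([88.9, 59.5]), array([105.9, 178.2]), array([171.4,  60. ]), array([182.2, 178.3]), array([253.3,  60.4]), array([258. , 178.3])]
```

View pics/w11.png

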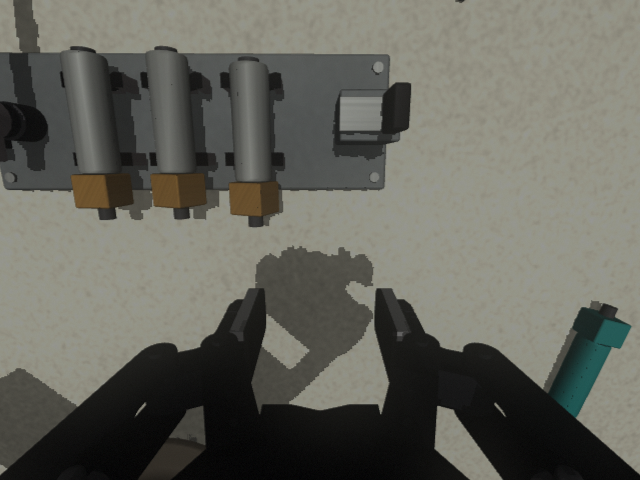

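All three are seated: the barrel/block boundaries are at (97,175), (178,175) and (254,183), so all are within about 5 mm lengthwise. I'm going back to the knob.

```bash
python3 - <<'E'
from h import *
plan([.592,.143,.24],5.9)
E
```

```text
turn 0.01 now-axes [  8.28 -11.24  -0.14] after-turn [  8.27 -11.25  -0.14]
```

>>> servo_tool --moves '[0.68,-0.92,-0.05,0,0.68,-0.92,-0.05,0,0.68,-0.92,-0.05,0,0.68,-0.92,0,0,0.68,-0.92,0,0]' --fingers 65

```text
clock: 42.23
position: [0.4916, -0.0331, 0.2353]
orientation: [179.0, -5.4, 5.4]
contact_force: [0.4, -0.2, 0.0]
finger_gap: 0.76
```

>>> servo_tool --moves '[0.68,-0.92,0,0,0.68,-0.92,0,0,0.68,-0.92,0,0,0.68,-0.92,0,0,0.68,-0.92,0,0]'

```text
clock: 42.65
position: [0.5699, 0.1004, 0.2444]
orientation: [178.9, -5.7, 5.5]
contact_force: [0.1, -0.9, -0.3]
finger_gap: 0.759
```

>>> servo_tool --moves '[0.68,-0.92,0,0,0.68,-0.92,0,-0.95,0,0,0,-0.95,0,0,0,-0.95,0,0,0,-0.95]'

```text
clock: 43.07
position: [0.6027, 0.1632, 0.2479]
orientation: [177.1, -5.2, 25.8]
contact_force: [0.0, 0.5, 0.0]
finger_gap: 0.76
```

>>> servo_tool --moves '[0,0,0,-0.95,0,0,0,-0.95,0,0,0,-0.95,0,0,0,-0.95,0,0,0,-0.95]'

```text
clock: 43.48
position: [0.6033, 0.1688, 0.2492]
orientation: [175.2, -3.6, 51.0]
contact_force: [0.5, 0.0, -0.1]
finger_gap: 0.76
```

>>> servo_tool --moves '[0,0,0,-0.95,0,0,0,-0.95,0,0,0,-0.95,0,0,0,-0.95,0,0,0,-0.95]'

```text
clock: 43.9
position: [0.6039, 0.1737, 0.2509]
orientation: [174.0, -1.3, 76.0]
contact_force: [0.3, -0.1, -0.0]
finger_gap: 0.76
```

```bash
python3 - <<'E'
from h import *
s=st(); plan([.592,.143,.15],94.6)
E
```

```text
43.9 [0.6039 0.1737 0.2509] [174.    -1.3   76.05] F [ 0.3 -0.1 -0. ] gap 0.76
turn -3.71 now-axes [-1.4  -0.58  3.97] after-turn [-1.28 -0.99  3.93]
```

>>> servo_tool --moves '[0,0,0,-0.95,0,0,0,-0.95,0,0,0,-0.95,0,0,0,-0.86,0,0,0,0]'

```text
clock: 44.32
position: [0.6044, 0.1785, 0.2526]
orientation: [173.8, 0.7, 95.8]
contact_force: [0.5, -0.6, 0.4]
finger_gap: 0.765
```

```bash
python3 - <<'E'
from h import *
s=st(); plan([.592,.143,.15],94.6); im=snap('wrist','w12.png'); print([wproj([.592,.143,z],s) for z in (.111,.123,.08)])
E
```

```text
44.3167 [0.6044 0.1785 0.2526] [173.79   0.74  95.79] F [ 0.5 -0.6  0.4] gap 0.765
turn 0.24 now-axes [-1.31 -1.08  4.03] after-turn [-1.32 -1.05  4.03]
[array([285. , 261.7]), array([285.2, 267.2]), array([284.7, 249.3])]
```

View pics/w12.png

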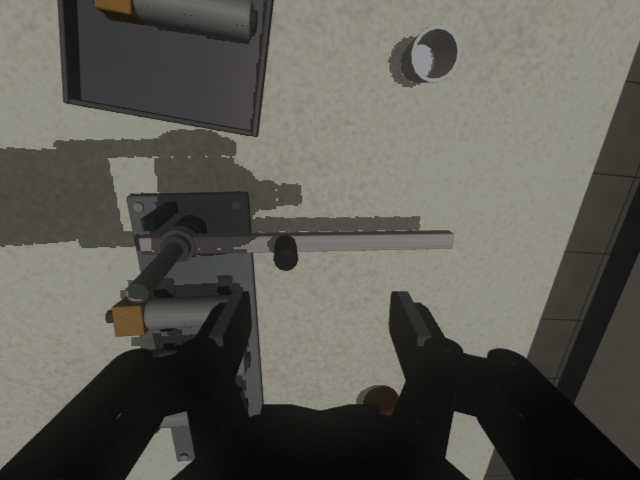

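The knob is at (286,250), where I predicted it, with the bar pointing away along u.

>>> servo_tool --moves '[-0.4,-0.33,0.7,0.12,-0.4,-0.33,0.8,0.12,-0.4,-0.33,0.8,0,0,0,0.8,0,0,0,0.6,0]'

```text
clock: 44.78
position: [0.5943, 0.1482, 0.1601]
orientation: [173.2, 0.5, 93.6]
contact_force: [0.0, -0.0, 0.2]
finger_gap: 0.766
```

>>> servo_tool --moves '[0,0,0,0,0,0,0,0]'

```text
clock: 44.95
position: [0.5934, 0.1485, 0.1574]
orientation: [173.4, 0.4, 93.4]
contact_force: [0.4, 0.6, -0.1]
finger_gap: 0.765
```

```bash
python3 - <<'E'
from h import *
s=st(); plan([.592,.143,.098],94.6)
E
```

```text
44.95 [0.5934 0.1485 0.1574] [173.45   0.41  93.37] F [ 0.4  0.6 -0.1] gap 0.765
turn -0.25 now-axes [-0.2  -0.34  2.35] after-turn [-0.2  -0.34  2.35]
```

>>> servo_tool --moves '[-0.1,-0.12,0.7,-0.2,-0.1,-0.12,0.7,0,0,-0.1,0.7,0,0,0,0.3,0,0,0,0,0]'

```text
clock: 45.37
position: [0.5956, 0.1446, 0.1017]
orientation: [172.8, 0.5, 94.1]
contact_force: [-0.2, -0.4, 0.2]
finger_gap: 0.76
```

```bash
python3 - <<'E'
from h import *
s=st(); plan([.592,.143,.098],94.6)
E
```

```text
45.3667 [0.5956 0.1446 0.1017] [172.83   0.49  94.14] F [-0.2 -0.4  0.2] gap 0.76
turn -0.09 now-axes [-0.05 -0.17  0.13] after-turn [-0.05 -0.17  0.13]
```

>>> servo_tool --moves '[-0.05,-0.15,0.1,0,0,0,0,0]'

```text
clock: 45.53
position: [0.5931, 0.1435, 0.1006]
orientation: [172.7, 0.5, 94.1]
contact_force: [1.3, 0.1, 0.1]
finger_gap: 0.757
```

>>> servo_tool --moves '[0,0,0,0,0,0,0,0,0,0,0,0,0,0,0,0,0,0,0,0]' --fingers 0

```text
clock: 45.95
position: [0.5926, 0.1437, 0.1037]
orientation: [172.7, 0.5, 94.1]
contact_force: [0.9, 0.0, 2.7]
finger_gap: 0.228
```

>>> servo_tool --moves '[0,0,0,0,0,0,0,0,0,0,0,0]'

```text
clock: 46.2
position: [0.5925, 0.1437, 0.1042]
orientation: [172.7, 0.5, 94.1]
contact_force: [-1.0, 0.1, 0.1]
finger_gap: 0.23
```

>>> servo_tool --moves '[0,0,-0.4,0,0,0,-0.4,0,0,0,-0.4,0,0,0,-0.4,0,0,0,0,0]'

```text
clock: 46.62
position: [0.5919, 0.1436, 0.1446]
orientation: [172.0, 0.5, 94.0]
contact_force: [0.8, -0.6, -9.2]
finger_gap: 0.23
```

```bash
python3 - <<'E'
from h import *
s=st(); print(knob(s))
E
```

```text
46.6167 [0.5919 0.1436 0.1446] [171.98   0.46  94.03] F [ 0.8 -0.6 -9.2] gap 0.23
theta 1.587 r 0.1060 yaw-rack 1.539 z 0.1446
```

>>> servo_tool --moves '[-0.2,-0.01,-0.3,0.5,-0.35,-0.015,0,0.96,-0.35,-0.015,0,0.96,-0.35,-0.015,0,0.96,-0.35,-0.015,0,0.96]'

```text
clock: 47.03
position: [0.5873, 0.1032, 0.1477]
orientation: [172.2, -2.6, 71.9]
contact_force: [3.3, -0.4, -9.4]
finger_gap: 0.23
```

>>> servo_tool --moves '[-0.35,-0.015,0,0.96,-0.35,-0.015,0,0.96,-0.35,-0.015,0,0.96,-0.35,-0.015,0,0.96,-0.35,-0.015,0,0.96]'

```text
clock: 47.45
position: [0.5639, 0.0633, 0.1391]
orientation: [174.3, -5.5, 46.7]
contact_force: [4.7, 0.3, -7.7]
finger_gap: 0.227
```

```bash
python3 - <<'E'
from h import *
s=st(); print(knob(s))
E
```

```text
47.45 [0.5639 0.0633 0.1391] [174.31  -5.49  46.65] F [ 4.7  0.3 -7.7] gap 0.227
theta 0.749 r 0.1028 yaw-rack 0.712 z 0.1391
```

>>> servo_tool --moves '[-0.35,-0.015,-0.1,0.96,-0.35,-0.015,-0.1,0.96,-0.35,-0.015,-0.08,0.96,-0.35,-0.015,-0.06,0.96,-0.35,-0.015,-0.06,0.96]'

```text
clock: 47.87
position: [0.5221, 0.0358, 0.1382]
orientation: [177.3, -6.7, 21.3]
contact_force: [2.5, 1.7, -8.0]
finger_gap: 0.227
```

```bash
python3 - <<'E'
from h import *
s=st(); print(knob(s))
E
```

```text
47.8667 [0.5221 0.0358 0.1382] [177.31  -6.67  21.32] F [ 2.5  1.7 -8. ] gap 0.227
theta 0.255 r 0.1017 yaw-rack 0.270 z 0.1382
```

>>> servo_tool --moves '[-0.33,-0.015,-0.06,0.96,-0.33,-0.015,-0.06,0.96,-0.3,-0.01,-0.06,0.8,-0.1,0,0,0,0,0,0,0]'

```text
clock: 48.28
position: [0.4944, 0.0302, 0.1367]
orientation: [179.2, -7.2, 6.5]
contact_force: [10.6, 2.7, -8.9]
finger_gap: 0.219
```

```bash
python3 - <<'E'
from h import *
s=st(); print(knob(s))
E
```

```text
48.2833 [0.4944 0.0302 0.1367] [179.24  -7.22   6.51] F [10.6  2.7 -8.9] gap 0.219
theta -0.025 r 0.1012 yaw-rack 0.012 z 0.1367
```

>>> servo_tool --moves '[-0.03,0,0.4,0,-0.04,0,0.4,0,-0.04,0,0.3,0,0,0,0.1,0,0,0,0,0]'

```text
clock: 48.7
position: [0.5001, 0.0309, 0.114]
orientation: [179.1, -8.1, 6.7]
contact_force: [-1.2, -0.8, -7.5]
finger_gap: 0.226
```

```bash
python3 - <<'E'
from h import *
s=st(); print(knob(s))
E
```

```text
48.7 [0.5001 0.0309 0.114 ] [179.07  -8.12   6.73] F [-1.2 -0.8 -7.5] gap 0.226
theta 0.033 r 0.1012 yaw-rack 0.016 z 0.1140
```

>>> servo_tool --moves '[-0.15,0,0.2,0,-0.03,0,0.2,0,0,0,0.1,0,0,0,0,0]'

```text
clock: 49.03
position: [0.5006, 0.031, 0.1141]
orientation: [178.8, -8.9, 7.1]
contact_force: [-0.2, -1.1, -6.5]
finger_gap: 0.231
```

```bash
python3 - <<'E'
from h import *
s=st(); print(knob(s))
E
```

```text
49.0333 [0.5006 0.031  0.1141] [178.8   -8.92   7.07] F [-0.2 -1.1 -6.5] gap 0.231
theta 0.038 r 0.1011 yaw-rack 0.022 z 0.1141
```

>>> servo_tool --moves '[0,0,0,0,0,0,0,0,0,0,0,0,0,0,0,0]' --fingers 50

```text
clock: 49.37
position: [0.5009, 0.031, 0.1147]
orientation: [178.8, -9.0, 7.1]
contact_force: [-1.3, -0.0, 0.0]
finger_gap: 0.589
```

```bash
python3 - <<'E'
from h import *
s=st(); print(knob(s)); im=snap('side','side1.png'); cv2.imwrite('pics/c4.png',cv2.resize(np.clip(im[210:350,230:360,::-1]*1.7,0,255).astype('uint8'),(0,0),fx=4.2,fy=4.2,interpolation=cv2.INTER_CUBIC))
for n,p in dict(knobtop0=(0,.05,.123),tip_top0=(0,-.13,.081),tip_under0=(0,-.13,.067)).items():
    print(n,(proj('side',R2W(*p))-[230,210])*4.2)
E
```

```text
49.3667 [0.5009 0.031  0.1147] [178.77  -9.05   7.06] F [-1.3 -0.   0. ] gap 0.589
theta 0.041 r 0.1012 yaw-rack 0.021 z 0.1147
knobtop0 [292.87039568 223.45942607]
tip_top0 [356.09043899 135.27557275]
tip_under0 [355.54216083 150.99653297]
```

View pics/c4.png

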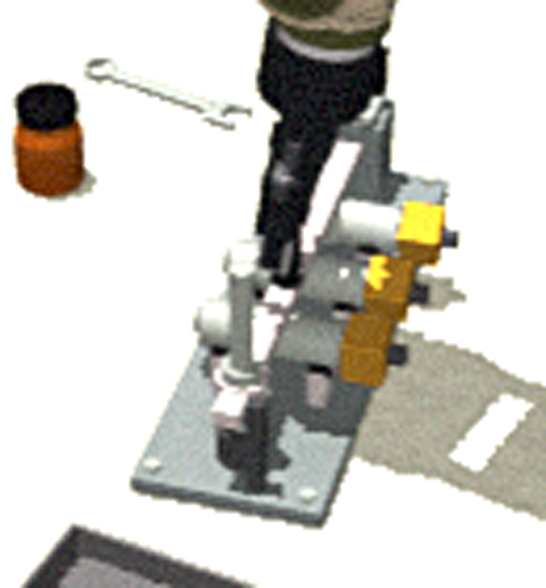

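The bar lies straight across and down on the three cylinders, with its tip at about (350,140) in the crop against (356,135) predicted for lift 0. Next I'll close the catch.

>>> servo_tool --moves '[0,0,-0.8,0,0,0,-1,0,0,0,-1,0,0,0,0,0]' --fingers 80

```text
clock: 49.75
position: [0.4891, 0.0311, 0.1845]
orientation: [178.9, -8.8, 7.0]
contact_force: [-0.5, -0.4, 1.3]
finger_gap: 0.934
```

```bash
python3 - <<'E'
from h import *
s=st(); plan([.5156,-.2045,.165],5.3)
E
```

```text
49.75 [0.4891 0.0311 0.1845] [178.87  -8.81   7.  ] F [-0.5 -0.4  1.3] gap 0.934
turn 0.34 now-axes [-0.22  9.46  0.94] after-turn [0.06 9.46 0.98]
```

>>> servo_tool --moves '[0,0.95,0,0.34,0,0.95,0,0,0,0.95,0,0,0,0.95,0,0,0,0.95,0,0]'

```text
clock: 50.17
position: [0.5013, -0.088, 0.1864]
orientation: [179.2, -9.0, 5.6]
contact_force: [-0.1, 0.2, 0.3]
finger_gap: 0.94
```

>>> servo_tool --moves '[0,0.95,0,0,0,0.95,0,0,0,0.95,0,0,0,0.9,0,0,0,0,0,0]'

```text
clock: 50.58
position: [0.5103, -0.19, 0.1849]
orientation: [179.2, -9.0, 5.3]
contact_force: [1.2, 0.5, -0.6]
finger_gap: 0.938
```

```bash
python3 - <<'E'
from h import *
s=st(); plan([.5156,-.2045,.112],5.3); im=ctrl.get_image('top')
print([ (n,np.round(proj('top',R2W(*p)),1)) for n,p in dict(kt=(0,.05,.123),tip=(0,-.13,.081)).items()])
cv2.imwrite('pics/top4.png',im[:,:,::-1])
E
```

```text
50.5833 [ 0.5103 -0.19    0.1849] [179.17  -8.99   5.31] F [ 1.2  0.5 -0.6] gap 0.938
turn 0.0 now-axes [-0.3   0.56  2.91] after-turn [-0.3   0.56  2.91]
[('kt', array([275.7, 250.3])), ('tip', array([349.8, 243.3]))]
```

>>> servo_tool --moves '[-0.15,0.25,0.7,0,-0.15,0.25,0.8,0,0,0,0.8,0,0,0,0.5,0,0,0,0,0]'

```text
clock: 51.05
position: [0.5151, -0.1987, 0.1109]
orientation: [179.3, -9.0, 5.4]
contact_force: [-0.3, 0.4, -0.0]
finger_gap: 0.937
```

```bash
python3 - <<'E'
from h import *
s=st(); plan([.5156,-.2045,.111],5.3)
E
```

```text
51.05 [ 0.5151 -0.1987  0.1109] [179.27  -9.     5.37] F [-0.3  0.4 -0. ] gap 0.937
turn 0.01 now-axes [-0.    0.23 -0.  ] after-turn [-0.    0.23 -0.  ]
```

>>> servo_tool --moves '[0,0.2,0,0,0,0,0,0]'

```text
clock: 51.22
position: [0.5156, -0.2026, 0.1109]
orientation: [179.3, -8.9, 5.4]
contact_force: [0.7, 0.9, 0.2]
finger_gap: 0.936
```

>>> servo_tool --moves '[0,0,0,0,0,0,0,0,0,0,0,0,0,0,0,0,0,0,0,0]' --fingers 0

```text
clock: 51.63
position: [0.5166, -0.2027, 0.1142]
orientation: [179.1, -9.2, 5.5]
contact_force: [0.3, 0.2, -0.7]
finger_gap: 0.222
```

>>> servo_tool --moves '[0,0,0,0,0,0,0,0,0,0,0,0,0,0,0,0]'

```text
clock: 51.97
position: [0.5166, -0.2028, 0.1146]
orientation: [179.1, -9.2, 5.5]
contact_force: [0.2, -0.9, 0.7]
finger_gap: 0.128
```

Gripped. I'm sliding it left by about 30 mm, to the stop.

>>> servo_tool --moves '[0,-0.35,0,0,0,-0.35,0,0,0,-0.25,0,0,0,0,0,0]'

```text
clock: 52.3
position: [0.514, -0.1776, 0.1146]
orientation: [179.0, -9.2, 5.5]
contact_force: [-0.1, -2.7, -0.5]
finger_gap: 0.122
```

>>> servo_tool --moves '[0,-0.15,0,0,0,-0.1,0,0,0,0,0,0]'

```text
clock: 52.55
position: [0.5136, -0.174, 0.1146]
orientation: [178.5, -9.2, 5.6]
contact_force: [-0.8, 0.8, 0.7]
finger_gap: 0.124
```

```bash
python3 - <<'E'
from h import *
s=st(); print(W2R(s['position']))
E
```

```text
52.55 [ 0.5136 -0.174   0.1146] [178.52  -9.25   5.62] F [-0.8  0.8  0.7] gap 0.124
[-0.0041 -0.1513  0.1146]
```

>>> servo_tool --moves '[0,-0.15,0,0,0,-0.15,0,0,0,0,0,0]'

```text
clock: 52.8
position: [0.5136, -0.174, 0.1146]
orientation: [177.6, -9.4, 5.7]
contact_force: [0.2, 2.0, 2.4]
finger_gap: 0.123
```

>>> servo_tool --moves '[0,0,0,0,0,0,0,0,0,0,0,0,0,0,0,0,0,0,-0.5,0]' --fingers 70

```text
clock: 53.22
position: [0.5106, -0.1714, 0.1248]
orientation: [177.8, -9.2, 5.6]
contact_force: [0.1, -0.7, 0.9]
finger_gap: 0.821
```

>>> servo_tool --moves '[0,0,-1,0,0,0,-1,0,0,0,-1,0,0,0,-1,0,0,0,0,0]'

```text
clock: 53.63
position: [0.4936, -0.1669, 0.2285]
orientation: [177.9, -9.2, 5.7]
contact_force: [1.0, 0.3, 0.1]
finger_gap: 0.818
```

>>> servo_tool --moves '[-0.2,0.95,0,0,-0.2,0.95,0,0,-0.2,0.95,0,0,-0.2,0.95,0,0,-0.2,0.95,0,0]'

```text
clock: 54.05
position: [0.4813, -0.2863, 0.23]
orientation: [177.9, -9.4, 6.2]
contact_force: [0.1, -0.2, -0.4]
finger_gap: 0.815
```

>>> servo_tool --moves '[-0.2,0.95,0,0,-0.2,0.95,0,0,-0.2,0.95,0,0,0,0,0,0,0,0,0,0]'

```text
clock: 54.47
position: [0.4725, -0.3645, 0.2267]
orientation: [178.1, -9.3, 6.1]
contact_force: [-0.7, 0.9, -0.7]
finger_gap: 0.818
```

```bash
python3 - <<'E'
from h import *
s=st(); a=snap('top','top5.png'); b=snap('side','side2.png')
z=lambda q,k:cv2.resize(np.clip(q[:,:,::-1]*1.6,0,255).astype('uint8'),(0,0),fx=k,fy=k,interpolation=cv2.INTER_CUBIC)
A=z(a[205:305,100:390],2.7); B=z(b[210:340,230:400],2.2)
c=np.zeros((600,800,3),'uint8'); c[:A.shape[0],:A.shape[1]]=A[:,:800]; c[A.shape[0]:A.shape[0]+B.shape[0],:B.shape[1]]=B; cv2.imwrite('pics/fin.png',c[:600])
P=lambda *p:np.round((proj('top',R2W(*p))-[100,205])*2.7); 
print('tab home/off',P(0,-.1525,.1295),P(0,-.1825,.1295),'tip lift0',P(0,-.13,.081),'knob top',P(0,.05,.123)); print('bl/barrel',[P(-.05,y,.062) for y in (.07,0,-.07)],blocks(a)); print([proj('top',R2W(-.065,y,.06)) for y in(.07,0,-.07)])
E
```

```text
54.4667 [ 0.4725 -0.3645  0.2267] [178.12  -9.29   6.07] F [-0.7  0.9 -0.7] gap 0.818
tab home/off [702.  95.] [735.  91.] tip lift0 [675. 103.] knob top [474. 122.]
bl/barrel [array([466., 184.]), array([541., 175.]), array([616., 167.])] [(array([335.9, 158.8]), [327, 151, 20, 13, 64]), (array([299.3, 274.2]), [291, 268, 18, 13, 209]), (array([327.3, 274. ]), [319, 268, 17, 13, 201]), (array([271.5, 277.5]), [264, 271, 16, 14, 191]), (array([152.3, 280.4]), [146, 275, 14, 12, 164])]
[array([273.21303565, 279.24174177]), array([301.02573339, 275.9634799 ]), array([328.84446769, 272.68450649])]
```

View pics/fin.png

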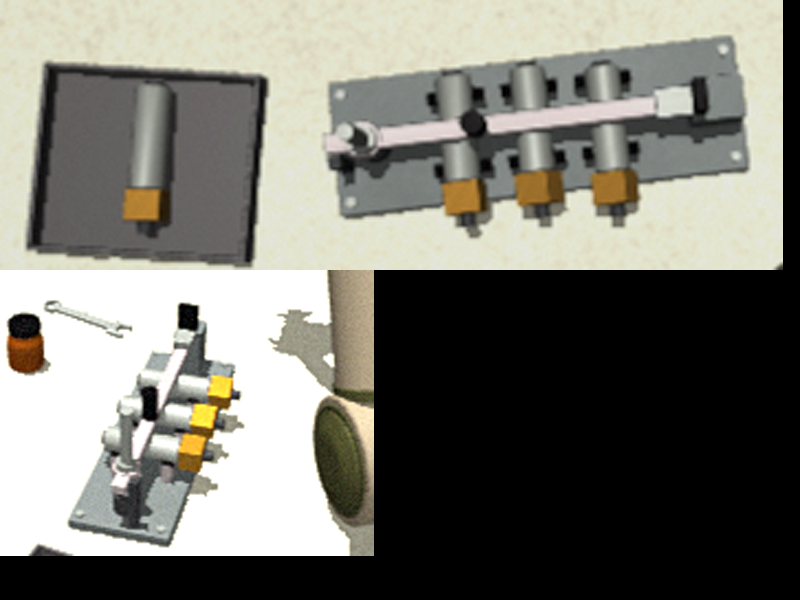

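The final view shows the catch tab at (700,96) against (702,95) predicted for home, and the knob at (473,122) against (474,122). The valve blocks are within about 4 mm of nominal and the tested cylinder is in the tray. I'm handing in.

```bash
python3 -c "
from cell import ctrl
print(ctrl.finish_job())"
```

```text
the job is handed in; nothing more can be done
None
```

I changed over the rack and handed the job in at about 54 s; the hand-in gave no verdict. I slid the catch off, lifted the bar and turned it aside by about 1.57 rad, and put the one tested cylinder in the tray. The three new cylinders went into the three saddles with their valves towards the robot. Then I turned the bar back, lowered it and pushed the catch to its stop.

**Last checks (final top and side images):**
- **Catch:** the tab is within about 2 mm of the home position. It was pushed until it would not move further.
- **Bar:** it is straight across and down. The knob is within about 1 mm of its calculated position at lift 0.
- **New cylinders:** the valve blocks are about +3, +3 and -2.5 mm lengthwise from nominal, against 12 mm allowed.
- **Tested cylinder:** it lies flat and centred in the tray.
- **Bystanders:** the jar and wrench look untouched in the last images. The crucible was last seen in the wrist picture taken before I turned the bar back, and I never worked near it.

**What disagreed:**
- **Tool tilt:** the tool drifted to about 9 degrees of tilt by the end. I allowed for it and nothing failed because of it.
- **First knob grasp:** one reading of about 57 N (wrist force) occurred as the fingers closed on the knob. It is below the 120 N wrist limit. If it counts as the gripper's body pressing on something, it is over the 40 N limit. I took it for finger contact only and did not check.
- **Lowering:** the last few millimetres of each lowering did not show clearly in the force readings, so I judged seating from the images.

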